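# Rake the jaw models out from under the riser and pack them in the case

### The arm

A 7-joint arm with a two-finger parallel gripper is mounted at the origin on the work surface; the furniture and walls round the work are solid. World frame = base frame: x ahead of the robot, y to its left, z up, the work surface at z = 0. Lengths are in m, angles in rad, forces in N, time in s.
With the tool pointing down it reaches from about 0.425 to 0.875 m from the base axis. Payload 4.7 kg.
Tool frame: the origin (TCP) lies at the very end of the fingers, on their centre line; the grasp point (between the pads) lies 19 mm behind it; z points along the fingers, y is the line along which they close (so a half turn about z gives the same grasp; the last joint's range is limited). The gripper opens to 87 mm and grips with 3 to 60 N. Pads are 19 mm wide; open, the fingers measure 117 mm over their backs; the gripper's body (75 mm by 190 mm) begins 51 mm behind the grasp point.
Start: joints at [-1.178, 0.321, -0.07, 1.45, 0.023, 1.371, -0.057], TCP at [0.24, 0.604, 0.223] pointing down, gripper open.
Joint ranges: [-2.86, 2.86], [-0.3, 2.09], [-1.38, 1.24], [0.06, 2.45], [-1.56, 4.7], [0.09, 2.05], [-2.69, 2.69]. Speed limits (rad/s): [2.57, 2.57, 3.14, 3.14, 3.14, 3.14, 3.14].

### API

Orientations are given as a rotation vector (axis times angle).
In Python, from bench import ctrl gives the robot as it stands.
- The arm moves only by the tool jog_arm, never from a script. Its argument "commands" is a list of rows, each a list of 7 numbers: the opening, from 0 (shut) to 1 (fully open), then the shift along the world's x, y, z scaled (see below), then the turn, a rotation vector about the world's x, y, z scaled (see below). A call has exactly 5 rows; each row is the pose to reach, as a shift and turn from the pose commanded when the call began; what a row does not reach only later rows make up. The controller multiplies each number of a shift by 0.5 m and each number of a turn by 30 degrees. A row lasts 1/12 s, in which the tool goes at most 41.7 mm and 7.16 degrees, less where a joint would pass 70% of its speed; a pose out of reach is approached as far as the arm can. A call with a number of a shift or a turn outside -1 to 1 is refused whole. A call with a gripper value outside its range is refused whole. The fingers move at their own pace and stop on an object; "grip_force" is the grip in N (left out, the last holds). Time passes only in rows, so rows that repeat a pose let the fingers close, or fill a call up. It gives the time, the measured TCP pose, the force, the opening and the grip force at its end, in the units of the state.
- ctrl.get_state(): the state, without advancing time (a new reading comes with each control period).
- ctrl.get_image(name): name is "side" or "top" or "wrist"; returns a dict with "frame" (400x640x3 uint8, red, green, blue), "vfov" (degrees; the focal length in pixels is half the picture's height over the tangent of half this angle, whatever the lens; pixels are square), "cx", "cy" (the principal point, pixels), "distortion" ([k1, k2, p1, p2, k3] as OpenCV has them; the pictures are not rectified), "camera_from_world" (4x4, takes a point from world to camera coordinates); the wrist camera has in their place "mount" (4x4, takes a point from camera to tool coordinates, whose origin is the TCP and whose axes are the flange's). Camera axes: x right, y down, z forward; pixel columns grow to the right and rows downward; lengths in m; the calibration is good to about 2 mm. A picture is of the moment at which its call begins: read the wrist's pose just before it. There is no depth.
- ctrl.close_job(): hands the job in; it is judged then, once.
The state is a dict: "time": time; "joint_positions": joint angles; "qd": joint speeds; "joint_torque": joint torques, N m; "position": TCP position; "tool_rot": TCP orientation; "ft_force": force on the tool from outside, world axes, zero at the start; "torque": the same for the moment, N m; "grip_width": opening from 0.0 (shut) to 1.0 (fully open); "grip_force": force on a finger pad.
Only numpy, scipy, OpenCV 4.12 (cv2) and the standard library are available. Lean on these libraries where they do the work, as an engineer would, in place of code of your own. Each camera call takes 0.05 s, during which the arm holds its last target. There are 200 camera calls.

### The job

The jaw models have slid back under the low clear riser, where a hand does not fit: rake all of them completely out from under it with the orange-bladed hook, without reaching in and touching them there with the gripper. Then lay every model flat and upright in the blue case, shut its lid fully, and leave the hook standing on the desk as it stood before, clear of the riser; do not disturb the green bowl, the white pot or the tape roll.

Things in the scene. Friction and masses are not known exactly. Their poses are not given: they have to be found in the camera images.
- riser: fixed clear acrylic bench riser, 150 mm deep (its x), 240 mm wide (its y); roof underside 85 mm above the desk, roof top at 93 mm; side cheeks and back wall 5 mm thick. Open only at its front, its -x side, which faces the robot's right (about world -y). Origin on the desk under the middle of the roof; front edge at x = -75 mm in its frame, inner faces at y = +-115 mm and x = +70 mm.
- hook: hook standing on the desk: wooden grip block 60 x 28 x 44 mm high (x, y, z) on a steel foot 50 mm wide, 5 mm thick; from its front a rod (8 mm thick, axis 37 mm up) runs along +x to an orange blade 5 mm thick (x), 46 mm wide (y), 42 mm high, its lower edge level with the block's underside. Origin: centre of the block's underside; +x towards the blade. 0.2 kg, centre of mass some 15 mm ahead of the origin.
- hook_blade (a point): middle of the lower edge of the hook's blade, 185 mm ahead of the hook's origin
- model_a: trimmed dental jaw model, tan: flat horseshoe plinth about 59 (its x) x 64 (its y) mm and 12 mm high, a row of low teeth on it up to 24 mm above the underside, about 0.1 kg. Origin: centre of the underside; z up. Seen from above its outline is a blunt wedge: straight back 48 mm wide at x = -29 mm, sides 64 mm apart from x = -20 to 0, then tapering to a nose at x = +29 mm. May be absent (None).
- model_b: trimmed dental jaw model, tan: flat horseshoe plinth about 59 (its x) x 64 (its y) mm and 12 mm high, a row of low teeth on it up to 24 mm above the underside, about 0.1 kg. Origin: centre of the underside; z up. Seen from above its outline is a blunt wedge: straight back 48 mm wide at x = -29 mm, sides 64 mm apart from x = -20 to 0, then tapering to a nose at x = +29 mm. May be absent (None).
- model_c: trimmed dental jaw model, tan: flat horseshoe plinth about 59 (its x) x 64 (its y) mm and 12 mm high, a row of low teeth on it up to 24 mm above the underside, about 0.1 kg. Origin: centre of the underside; z up. Seen from above its outline is a blunt wedge: straight back 48 mm wide at x = -29 mm, sides 64 mm apart from x = -20 to 0, then tapering to a nose at x = +29 mm. May be absent (None).
- case: fixed blue open case, outside 125 mm (its x) by 230 mm (its y) and 50 mm high, walls and floor 5 mm thick; its lid is hinged along the +x rim, which lies on the robot's right. Origin: centre of its underside; z up.
- case_lid (a joint): angle of the case lid in rad: 0 shut, 1.57 upright, at most 2.75; at the start it leans back at 2.3 to 2.6, out over the desk's right edge. The hinge is stiff: the lid stays where it is left, a few N at its free edge move it.
- case_lid_hinge (a point): middle of the lid's hinge line, which runs along the case's y at its +x rim, 50 mm above the desk
- case_lid_handle (a point): grip point of the black knob on the outside of the lid, 95 mm from the hinge line and 35 mm off the lid's outer face; the lid is a slab 8 mm thick and as large as the case
- bowl: bystander: green mixing bowl, 67 mm across, 37 mm high, loose; origin centre of underside
- tape: bystander: yellow tape roll lying flat, 48 mm across, 12 mm high, loose; origin centre of underside
- pumice_pot: bystander: white round pot with lid, 69 mm across, 50 mm high, loose; origin centre of underside

How it is judged:
On the way, in this order (a step that is already met when the one before it is completed fails the run):
1. every model has been raked completely out from under the riser (x of each of model_a, model_b, model_c in the frame of riser below -0.105 m), for 0.2 s.
2. every model lies flat in the case (x of model_a in the frame of case between -0.055 and 0.055 m and y of model_a in the frame of case between -0.105 and 0.105 m and z of model_a in the frame of case between 0 and 0.015 m and angle between each of model_a, model_b, model_c's own z axis and vertical below 0.2 rad and x of model_b in the frame of case between -0.055 and 0.055 m and y of model_b in the frame of case between -0.105 and 0.105 m and z of model_b in the frame of case between 0 and 0.015 m and x of model_c in the frame of case between -0.055 and 0.055 m and y of model_c in the frame of case between -0.105 and 0.105 m and z of model_c in the frame of case between 0 and 0.015 m), for 0.2 s.
3. the lid is shut over them (all of step 2 and value of joint case_lid below 0.06 rad), for 0.2 s.
At the end, for the whole second after the job is handed in: Every model that is present lies upright (within 0.2 rad) and still on the floor of the case, inside its walls; the lid is shut to within 0.06 rad; the hook stands on the desk on its block and blade (underside within 8 mm of the desk, tilted less than 0.1 rad), no part of it under the riser (all of step 3 and linear speed of each of model_a, model_b, model_c, hook below 0.02 m/s and height (world z) of hook below 0.008 m and angle between hook's own z axis and vertical below 0.1 rad and (x of hook in the frame of riser below -0.1 m or y of hook in the frame of riser above 0.14 m or y of hook in the frame of riser below -0.14 m) and (x of hook_blade in the frame of riser below -0.075 m or y of hook_blade in the frame of riser above 0.14 m or y of hook_blade in the frame of riser below -0.14 m)); the robot touches nothing.
It fails at once if the gripper or arm touches a model while its middle is still under the riser ((x of model_a in the frame of riser above -0.07 m and contact force between any of the fingers, the arm and model_a above 0.5 N) or (x of model_b in the frame of riser above -0.07 m and contact force between any of the fingers, the arm and model_b above 0.5 N) or (x of model_c in the frame of riser above -0.07 m and contact force between any of the fingers, the arm and model_c above 0.5 N)).
It fails at once if the bowl is moved more than 3 cm (distance of bowl from where it was at the start of the episode above 0.03 m).
It fails at once if the pot is moved more than 3 cm (distance of pumice_pot from where it was at the start of the episode above 0.03 m).
It fails at once if the tape roll is moved more than 3 cm (distance of tape from where it was at the start of the episode above 0.03 m).
Of model_a, model_b, model_c only 2 to 3 are there at a start; the rules pass over those that are not, and their reading is None.
At some moment in a run one of model_a, model_b, model_c, hook may be knocked a few centimetres aside while the robot is not near it.
It also fails if it takes over 208 s, if anything falls off the work surface, if the arm or the gripper's body presses on something with over 40 N, if the wrist force passes 120 N, or if a joint passes its speed limit or range.

## Working session

There is one attempt and no reset: what is moved stays moved. The work goes in short steps, Python scripts to look and compute and a tool call to move; the robot and the scene stay as the last step left them, time stands still between calls to the robot, and variables do not carry over. Pictures are saved under pics/ and viewed, at most 14 in all, crops included, and the job is handed in when it is done.

Besides the shell and the picture viewer there is one more tool, called as name(argument=value, ...) on one line, values as JSON. jog_arm: Moves the arm, as the interface text tells. Shifts and turns lie within -1 to 1; 1 stands for 0.5 m of shift or 30 degrees of turn. Its arguments: {"type":"object","properties":{"commands":{"type":"array","items":{"type":"array","items":{"type":"number","minimum":-1,"maximum":1}}},"grip_force":{"type":"number"}},"required":["commands"]}

```bash
ls; mkdir -p pics
cat > h.py <<'E'
import numpy as np, cv2
from scipy.spatial.transform import Rotation as R
from bench import ctrl
def cam(name):
    s=ctrl.get_state(); im=ctrl.get_image(name)
    f=im["frame"].shape[0]/2/np.tan(np.radians(im["vfov"])/2)
    K=np.array([[f,0,im["cx"]],[0,f,im["cy"]],[0,0,1]]); D=np.array(im["distortion"],float)
    if "mount" in im:
        T=np.eye(4);T[:3,:3]=R.from_rotvec(s["tool_rot"]).as_matrix();T[:3,3]=s["position"]
        W=np.linalg.inv(T@np.array(im["mount"]))
    else: W=np.array(im["camera_from_world"])
    return im["frame"],K,D,W
def save(name,fn):
    c=cam(name); cv2.imwrite("pics/%s.png"%fn,c[0][...,::-1]); np.savez("pics/%s.npz"%fn,K=c[1],D=c[2],W=c[3]); return c
def load(fn):
    z=np.load("pics/%s.npz"%fn); return cv2.imread("pics/%s.png"%fn)[...,::-1],z["K"],z["D"],z["W"]
def pix2w(c,uv,z):
    _,K,D,W=c; n=cv2.undistortPoints(np.array(uv,float).reshape(-1,1,2),K,D).reshape(-1,2)
    d=np.c_[n,np.ones(len(n))]@W[:3,:3]; o=-W[:3,:3].T@W[:3,3]
    return o+d*((z-o[2])/d[:,2])[:,None]
def w2pix(c,P):
    _,K,D,W=c; return cv2.projectPoints(np.array(P,float).reshape(-1,3),cv2.Rodrigues(W[:3,:3])[0],W[:3,3],K,D)[0].reshape(-1,2)
E
python3 - <<'E'
from h import *
save("top","top0");save("side","side0")
print(ctrl.get_state())
for n in("top0","side0"):
    c=load(n);print(n,-c[3][:3,:3].T@c[3][:3,3],c[3][:3,:3].round(2).tolist())
E
```

```text
pics
{'time': 0.1, 'joint_positions': array([-1.17788671,  0.32171804, -0.0700821 ,  1.45157519,  0.02263188,
        1.37082512, -0.05690593]), 'qd': array([-0.00135235, -0.00293818,  0.00070411, -0.00445759, -0.00027394,
       -0.00049984, -0.00016902]), 'joint_torque': array([-3.81511600e-04, -4.92576170e+01, -4.05691797e-01, -3.13398314e+01,
       -6.40158006e-02,  3.94824904e-02,  7.34690730e-05]), 'position': array([0.24024743, 0.60341739, 0.22157978]), 'tool_rot': array([-5.91402888e-01, -3.08521965e+00,  2.71365110e-03]), 'ft_force': array([ 0.23290571,  0.14391614, -0.73090876]), 'torque': array([0.03075448, 0.03780896, 0.00793431]), 'grip_force': 0.0, 'grip_width': 0.9998180757285341}
top0 [0.21757518 0.11204277 1.17860328] [[0.01, -1.0, 0.02], [-0.98, -0.01, -0.19], [0.19, -0.02, -0.98]]
side0 [ 0.58449628 -0.60753343  0.9577057 ] [[0.97, 0.23, -0.0], [0.18, -0.75, -0.64], [-0.15, 0.62, -0.77]]
```

View pics/top0.png

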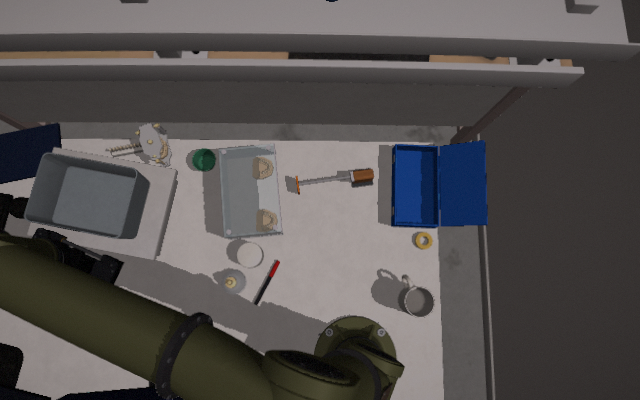

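View pics/side0.png

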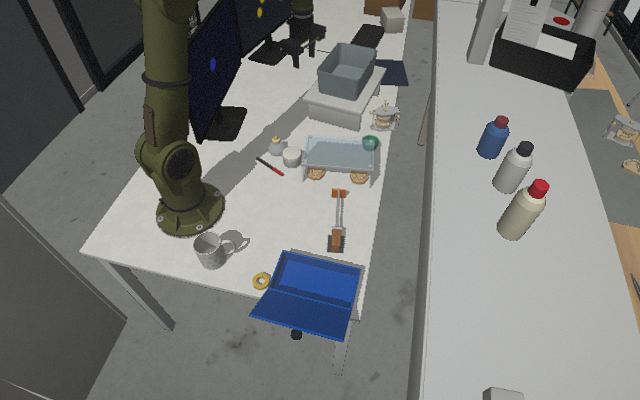

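Top view: riser spans (220,145)-(282,237), with two tan models inside at about (263,168) and (267,220). The hook's blade is at (297,184) and its block at (362,176). The case is at (392–438,145–227) with the lid leaning right, and the tape, pot and bowl are nearby. I'll enlarge both views for exact pixels.

Run:
```python
from h import *
a=load("top0")[0][130:255,190:390,::-1]; b=load("side0")[0][125:265,240:400,::-1]
cv2.imwrite("pics/topc.png",cv2.resize(a,None,fx=4,fy=4,interpolation=2))
cv2.imwrite("pics/sidec.png",cv2.resize(b,None,fx=4,fy=4,interpolation=2))
```

```text
(no output)
```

View pics/topc.png

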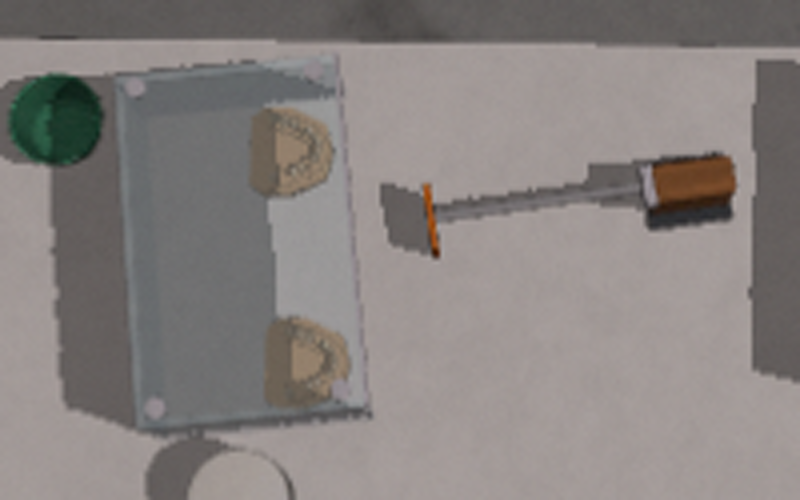

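View pics/sidec.png

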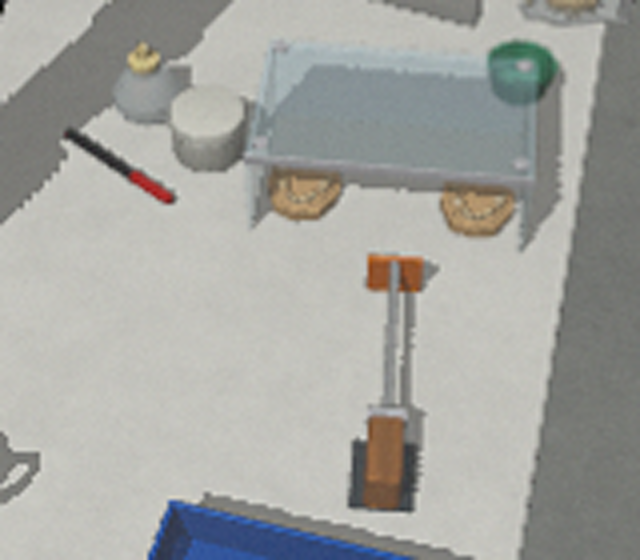

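The crops show exactly two models under the riser, noses towards the opening. Top crop: model centres about (291,152) and (308,361); blade (428,185)–(437,256). Now to world coordinates.

Run:
```python
from h import *
np.set_printoptions(precision=4,suppress=True)
c=load("top0"); s=load("side0")
t=lambda L:np.array(L)/4+[189.6,129.6]
u=lambda L:np.array(L)/4+[239.6,124.6]
print("riser",pix2w(c,t([(117,72),(338,55),(371,413),(140,432)]),.093)[:,:2])
print("riser side",pix2w(s,u([(272,42),(532,50),(530,178),(245,158)]),.093)[:,:2])
print("riser side feet",pix2w(s,u([(253,228),(523,250)]),0)[:,:2])
print("models L,R,T,B",pix2w(c,t([(250,152),(333,145),(285,107),(285,197),(265,360),(350,355),(300,315),(300,407)]),.012)[:,:2])
print("blade top",pix2w(c,t([(428,185),(437,256)]),.042)[:,:2],pix2w(s,u([(368,256),(424,258)]),.042)[:,:2], "bot",pix2w(s,u([(368,290),(422,292)]),.0)[:,:2])
print("block top",pix2w(c,t([(648,167),(728,155),(735,190),(655,205)]),.044)[:,:2],pix2w(s,u([(370,417),(404,415),(401,500),(364,500)]),.044)[:,:2])
print("case rim",pix2w(c,[(393,145),(438,147),(436,227),(392,226)],.05)[:,:2])
print("case rim side",pix2w(s,[(285,251),(363,266),(350,315)],.05)[:,:2])
print("lid outer edge",pix2w(c,[(486,141),(486,224)],.12)[:,:2])
print("tape",pix2w(c,[(424,241)],.012),"bowl",pix2w(c,[(204,159)],.03),"pot",pix2w(c,[(250,254)],.05),"mug",pix2w(c,[(418,301)],.08),'desk edges',pix2w(c,[(330,141),(442,300)],0))
```

```text
riser [[0.5555 0.3701]
 [0.5691 0.2219]
 [0.3278 0.1937]
 [0.314  0.3424]]
riser side [[0.3216 0.3371]
 [0.5479 0.3796]
 [0.5672 0.2246]
 [0.3354 0.1934]]
riser side feet [[0.3375 0.199 ]
 [0.5711 0.2278]]
models L,R,T,B [[0.5221 0.2909]
 [0.528  0.2317]
 [0.5558 0.2671]
 [0.4894 0.2647]
 [0.3724 0.2747]
 [0.3765 0.2155]
 [0.4045 0.2513]
 [0.3397 0.2492]]
blade top [[0.4921 0.1619]
 [0.4418 0.1547]] [[0.4482 0.1556]
 [0.4935 0.164 ]] bot [[0.4498 0.1538]
 [0.4945 0.1621]]
block top [[ 0.5063  0.0087]
 [ 0.5157 -0.0475]
 [ 0.4906 -0.052 ]
 [ 0.4792  0.004 ]] [[ 0.4828 -0.0008]
 [ 0.5074  0.0068]
 [ 0.5194 -0.0661]
 [ 0.4934 -0.0722]]
case rim [[ 0.583  -0.1084]
 [ 0.5792 -0.2369]
 [ 0.3514 -0.2208]
 [ 0.3533 -0.0999]]
case rim side [[ 0.3681 -0.1102]
 [ 0.5928 -0.1067]
 [ 0.5826 -0.2529]]
lid outer edge [[ 0.576  -0.3471]
 [ 0.3518 -0.3317]]
tape [[ 0.3163 -0.1963  0.012 ]] bowl [[0.5411 0.4253 0.03  ]] pot [[0.2748 0.2818 0.05  ]] mug [[ 0.1561 -0.1574  0.08  ]] desk edges [[ 0.6086  0.0677  0.    ]
 [ 0.1542 -0.2443 -0.    ]]
```

```bash
cat >> h.py <<'E'
def Rdown(ang): # tool z down, tool y at angle ang (deg)
    a=np.radians(ang); y=np.array([np.cos(a),np.sin(a),0]); z=np.array([0,0,-1.]); return R.from_matrix(np.c_[np.cross(y,z),y,z])
def plan(p,ang=None):
    s=ctrl.get_state(); r0=R.from_rotvec(s["tool_rot"])
    d=(np.array(p)-s["position"])/.5
    m=r0.as_matrix(); cur=np.degrees(np.arctan2(m[1,1],m[0,1]))
    if ang is None: ang=cur
    t=np.degrees((Rdown(ang)*r0.inv()).as_rotvec())/30
    print("t%.1f pos"%s["time"],s["position"].round(4),"yaw %.1f"%cur,"q7 %.2f"%s["joint_positions"][6],"shift",d.round(4),"turn",t.round(4))
E
python3 - <<'E'
from h import *
plan((.497,-.011,.2),9)
c=load("top0"); s=load("side0")
for z in(0,.1,.2,.3,.4,.6): print(z,pix2w(c,[(300,70),(300,140)],z)[:,0],pix2w(s,[(426,250)],z)[0,:2])
E
```

```text
t0.1 pos [0.2402 0.6034 0.2216] yaw 68.3 q7 -0.06 shift [ 0.5135 -1.2288 -0.0432] turn [ 0.0024 -0.0025 -1.9766]
0 [0.83398594 0.61048916] [0.77213733 0.01714953]
0.1 [0.78168584 0.5771519 ] [ 0.75254456 -0.0480775 ]
0.2 [0.72938573 0.54381465] [ 0.73295179 -0.11330453]
0.3 [0.67708562 0.51047739] [ 0.71335903 -0.17853155]
0.4 [0.62478552 0.47714014] [ 0.69376626 -0.24375858]
0.6 [0.52018531 0.41046563] [ 0.65458072 -0.37421263]
```

jog_arm(commands=[[1,0.03,-0.06,0,0,0,-0.1],[1,0.06,-0.12,0,0,0,-0.2],[1,0.09,-0.18,0,0,0,-0.3],[1,0.11,-0.25,0,0,0,-0.4],[1,0.13,-0.31,0,0,0,-0.5]], grip_force=30)

```text
time: 0.52
position: [0.3061, 0.4464, 0.2219]
tool_rot: [0.995, 2.98, -0.002]
ft_force: [0.5, -0.0, -0.0]
grip_width: 1.002
grip_force: 0.0
```

jog_arm(commands=[[1,0.03,-0.06,0,0,0,-0.1],[1,0.06,-0.12,0,0,0,-0.2],[1,0.09,-0.18,0,0,0,-0.3],[1,0.11,-0.25,0,0,0,-0.4],[1,0.13,-0.31,0,0,0,-0.5]])

```text
time: 0.93
position: [0.3708, 0.2913, 0.2222]
tool_rot: [-1.375, -2.825, 0.001]
ft_force: [-0.4, 0.3, -0.0]
grip_width: 0.998
grip_force: 0.0
```

jog_arm(commands=[[1,0.03,-0.06,0,0,0,-0.1],[1,0.06,-0.12,0,0,0,-0.2],[1,0.09,-0.18,0,0,0,-0.3],[1,0.11,-0.25,0,0,0,-0.4],[1,0.13,-0.31,0,0,0,-0.5]])

```text
time: 1.35
position: [0.4356, 0.1364, 0.2223]
tool_rot: [1.732, 2.621, -0.001]
ft_force: [1.4, -0.5, -0.3]
grip_width: 0.998
grip_force: 0.0
```

jog_arm(commands=[[1,0.03,-0.06,0,0,0,-0.1],[1,0.06,-0.12,0,0,0,-0.2],[1,0.09,-0.18,0,0,0,-0.3],[1,0.12,-0.28,0,0,0,-0.4],[1,0.12,-0.28,0,0,0,-0.48]])

```text
time: 1.77
position: [0.4963, -0.0085, 0.2226]
tool_rot: [2.053, 2.374, -0.003]
ft_force: [-0.4, 0.0, 0.2]
grip_width: 0.998
grip_force: 0.0
```

Run:
```python
from h import *
plan((.497,-.011,.012),9)
save("wrist","w0");save("top","t1")
a=load("t1")[0][130:255,190:390]
```

```text
t1.8 pos [ 0.4963 -0.0085  0.2226] yaw 8.3 q7 0.10 shift [ 0.0014 -0.0051 -0.4212] turn [0.0066 0.0017 0.0241]
```

View pics/w0.png

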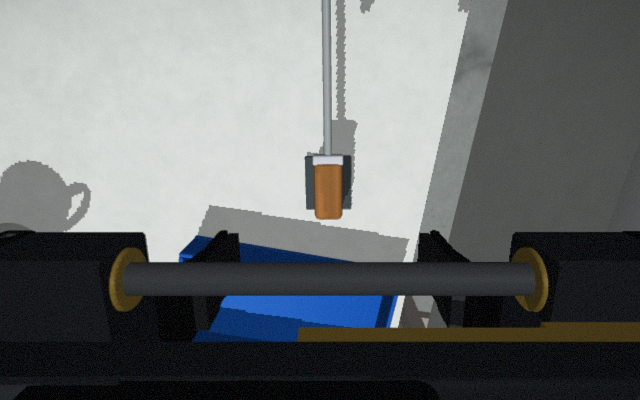

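The wrist view shows the block top at (315–342, 163–218) and the rod running up to (326,0).

Run:
```python
from h import *
c=load("w0")
print("block",pix2w(c,[(314.5,163),(341,163),(342,216),(316,217)],.044)[:,:2].round(4).tolist(),"rod",pix2w(c,[(326,5),(328.5,153)],.041)[:,:2].round(4).tolist(),"foot",pix2w(c,[(306,157),(351,157),(352,208),(306,209)],.005)[:,:2].round(4).tolist())
```

```text
block [[0.4806, 0.0042], [0.5057, 0.0079], [0.5149, -0.0446], [0.4894, -0.0494]] rod [[0.4718, 0.1419], [0.4926, 0.0152]] foot [[0.4702, 0.0027], [0.5176, 0.0097], [0.5278, -0.046], [0.4777, -0.0545]]
```

jog_arm(commands=[[1,0,-0.001,-0.08,0.0066,0.0017,0.033],[1,0,-0.002,-0.16,0.0066,0.0017,0.033],[1,0,-0.004,-0.24,0.0066,0.0017,0.033],[1,0,-0.004,-0.3,0.0066,0.0017,0.033],[1,0,-0.004,-0.34,0.0066,0.0017,0.033]])

```text
time: 2.28
position: [0.4924, -0.0013, 0.0489]
tool_rot: [-2.013, -2.402, 0.002]
ft_force: [0.0, 0.5, -0.3]
grip_width: 0.997
grip_force: 0.0
```

jog_arm(commands=[[1,0,0,-0.03,0,0,0],[1,0,0,-0.05,0,0,0],[1,0,0,-0.07,0,0,0],[1,0,0,-0.08,0,0,0],[1,0,0,-0.08,0,0,0]])

```text
time: 2.7
position: [0.4949, -0.0025, 0.0119]
tool_rot: [-2.018, -2.403, -0.002]
ft_force: [-0.1, -0.9, 0.4]
grip_width: 1.006
grip_force: 0.0
```

jog_arm(commands=[[0.25,0,0,0,0,0,0],[0.2,0,0,0,0,0,0],[0.2,0,0,0,0,0,0],[0.2,0,0,0,0,0,0],[0.2,0,0,0,0,0,0]])

```text
time: 3.12
position: [0.4958, -0.003, 0.0131]
tool_rot: [-2.02, -2.403, -0.005]
ft_force: [0.5, 0.2, -0.3]
grip_width: 0.709
grip_force: 0.0
```

jog_arm(commands=[[0.2,0,0,0,0,0,0],[0.2,0,0,0,0,0,0],[0.2,0,0,0,0,0,0],[0.2,0,0,0,0,0,0],[0.2,0,0,0,0,0,0]], grip_force=45)

```text
time: 3.53
position: [0.4953, -0.0031, 0.0125]
tool_rot: [-2.02, -2.402, -0.003]
ft_force: [-1.0, -0.2, 0.4]
grip_width: 0.328
grip_force: 0.5
```

jog_arm(commands=[[0.2,0,0,0,0,0,0],[0.2,0,0,0,0,0,0],[0.2,0,0,0,0,0,0],[0.2,0,0,0,0,0,0],[0.2,0,0,0,0,0,0]])

```text
time: 3.95
position: [0.4953, -0.0031, 0.0126]
tool_rot: [-2.02, -2.402, -0.003]
ft_force: [-1.0, -0.2, 1.0]
grip_width: 0.315
grip_force: 44.9
```

jog_arm(commands=[[0.2,0,0,0.003,0,0,0],[0.2,0,0,0.006,0,0,0],[0.2,0,0,0.01,0,0,0],[0.2,0,0,0.01,0,0,0],[0.2,0,0,0.01,0,0,0]])

```text
time: 4.37
position: [0.4955, -0.0031, 0.0177]
tool_rot: [-2.02, -2.403, -0.004]
ft_force: [0.2, -0.4, -2.0]
grip_width: 0.32
grip_force: 44.9
```

Run:
```python
from h import *
save("side","s1");save("wrist","w1")
plan((.468,.15,.017),9)
a=load("s1")[0][130:265,240:400,::-1]
b=load("w1")[0][...,::-1]
cv2.imwrite("pics/m1.png",np.vstack([cv2.resize(a,(640,540),interpolation=2)[:, :],])[:540]); cv2.imwrite("pics/m1.png",np.hstack([cv2.resize(a,(470,400),interpolation=2),b[:,160:480]]))
```

```text
t4.5 pos [ 0.4953 -0.0031  0.0175] yaw 9.9 q7 0.25 shift [-0.0546  0.3062 -0.0011] turn [-0.0065 -0.0018 -0.0296]
```

View pics/m1.png

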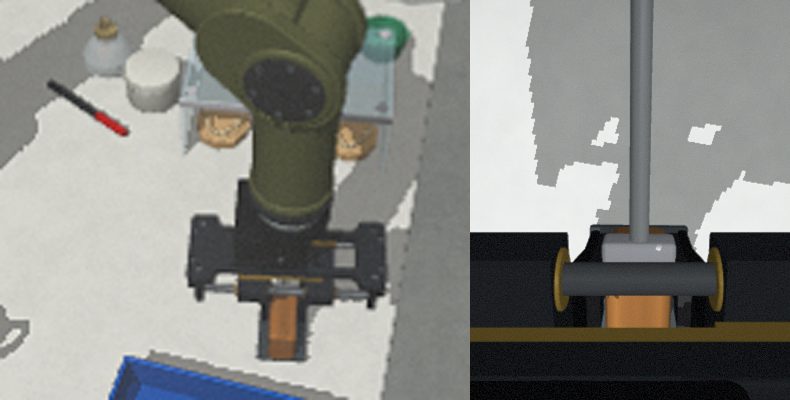

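The hook is gripped and lifted 5 mm. Next I slide the blade in through the gap between the models.

jog_arm(commands=[[0.2,-0.004,0.02,0,0,0,0],[0.2,-0.009,0.05,0,0,0,0],[0.2,-0.016,0.09,0,0,0,0],[0.2,-0.022,0.12,0,0,0,0],[0.2,-0.027,0.15,0,0,0,0]])

```text
time: 4.88
position: [0.4812, 0.0737, 0.0175]
tool_rot: [-2.019, -2.403, -0.003]
ft_force: [0.3, 0.1, -2.1]
grip_width: 0.321
grip_force: 44.9
```

jog_arm(commands=[[0.2,-0.004,0.03,0,0,0,0],[0.2,-0.009,0.06,0,0,0,0],[0.2,-0.016,0.1,0,0,0,0],[0.2,-0.022,0.13,0,0,0,0],[0.2,-0.027,0.155,0,0,0,0]])

```text
time: 5.3
position: [0.4675, 0.1518, 0.0175]
tool_rot: [-2.017, -2.404, -0.003]
ft_force: [0.1, -0.4, -1.2]
grip_width: 0.317
grip_force: 44.9
```

Run:
```python
from h import *
save("top","t2"); save("wrist","w2")
plan((.54,.158,.017),9)
a=load("t2")[0][130:255,190:390,::-1]
b=load("w2")[0][...,::-1]
cv2.imwrite("pics/m2.png",np.hstack([cv2.resize(a,(480,300),interpolation=2),b[:300,160:480]]))
```

```text
t5.4 pos [0.4674 0.1527 0.0175] yaw 10.2 q7 -0.09 shift [ 0.1452  0.0106 -0.001 ] turn [-0.0087 -0.0025 -0.0385]
```

View pics/m2.png

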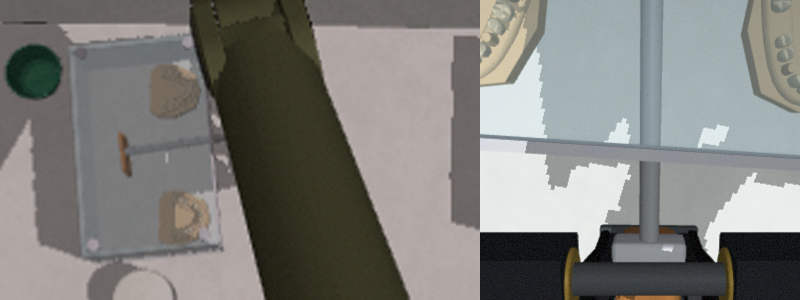

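Top view: the blade is behind both models, centred between them and clear of everything. Next: move behind the +x model, lower, and pull.

jog_arm(commands=[[0.2,0.03,0.003,0,0,0,0],[0.2,0.07,0.007,0,0,0,0],[0.2,0.11,0.011,0,0,0,0],[0.2,0.14,0.015,0,0,0,0],[0.2,0.145,0.015,0,0,0,0]])

```text
time: 5.82
position: [0.5438, 0.1563, 0.0179]
tool_rot: [-2.023, -2.403, -0.006]
ft_force: [0.6, -1.0, -1.8]
grip_width: 0.32
grip_force: 44.9
```

jog_arm(commands=[[0.2,0,0,-0.004,0,0,0],[0.2,0,0,-0.009,0,0,0],[0.2,0,-0.015,-0.009,0,0,0],[0.2,0,-0.03,-0.009,0,0,0],[0.2,0,-0.05,-0.009,0,0,0]])

```text
time: 6.23
position: [0.5398, 0.1314, 0.0128]
tool_rot: [-2.018, -2.402, -0.002]
ft_force: [-1.0, 2.0, -2.1]
grip_width: 0.316
grip_force: 44.9
```

jog_arm(commands=[[0.2,0,-0.015,0,0,0,0],[0.2,0,-0.03,0,0,0,0],[0.2,0,-0.045,0,0,0,0],[0.2,0,-0.06,0,0,0,0],[0.2,0,-0.08,0,0,0,0]])

```text
time: 6.65
position: [0.5409, 0.0917, 0.0131]
tool_rot: [-2.019, -2.403, -0.004]
ft_force: [-0.9, 0.4, -2.2]
grip_width: 0.322
grip_force: 44.9
```

jog_arm(commands=[[0.2,0,-0.02,0,0,0,0],[0.2,0,-0.04,0,0,0,0],[0.2,0,-0.06,0,0,0,0],[0.2,0,-0.08,0,0,0,0],[0.2,0,-0.1,0,0,0,0]])

```text
time: 7.07
position: [0.5409, 0.0408, 0.0131]
tool_rot: [-2.02, -2.402, -0.003]
ft_force: [-1.0, 0.7, -2.0]
grip_width: 0.316
grip_force: 44.9
```

jog_arm(commands=[[0.2,0,-0.02,0,0,0,0],[0.2,0,-0.04,0,0,0,0],[0.2,0,-0.06,0,0,0,0],[0.2,0,-0.07,0,0,0,0],[0.2,0,-0.07,0,0,0,0]])

```text
time: 7.48
position: [0.5409, 0.0049, 0.0132]
tool_rot: [-2.023, -2.401, -0.002]
ft_force: [-0.4, 0.8, -2.4]
grip_width: 0.316
grip_force: 44.9
```

Run:
```python
from h import *
save("top","t3"); save("wrist","w3")
plan((.54,.158,.017),9)
a=load("t3")[0][130:255,190:390,::-1]
b=load("w3")[0][...,::-1]
cv2.imwrite("pics/m3.png",np.hstack([cv2.resize(a,(480,300),interpolation=2),b[:300,160:480]]))
```

```text
t7.6 pos [0.5409 0.0068 0.0131] yaw 9.9 q7 0.27 shift [-0.0019  0.3023  0.0078] turn [-0.0068 -0.0015 -0.0288]
```

View pics/m3.png

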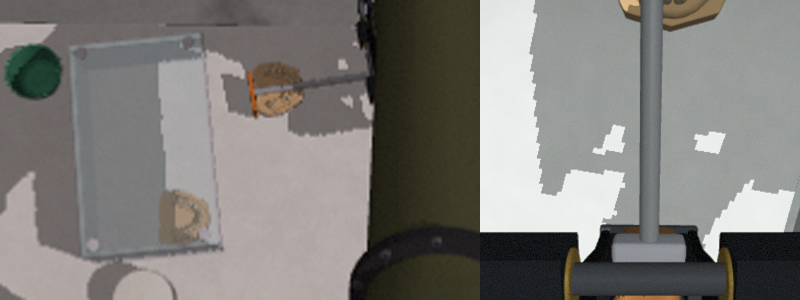

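A is out and clear of the riser at about top px (305,167); B is still under. I pull A a little further, lift over it and line up for B.

jog_arm(commands=[[0.2,0,-0.02,0,0,0,0],[0.2,0,-0.04,0,0,0,0],[0.2,0,-0.06,0,0,0,0],[0.2,0,-0.06,0,0,0,0],[0.2,0,-0.06,0.01,0,0,0]])

```text
time: 8.0
position: [0.5399, -0.0245, 0.0174]
tool_rot: [-2.022, -2.399, -0.0]
ft_force: [0.2, 0.1, -2.4]
grip_width: 0.316
grip_force: 44.9
```

jog_arm(commands=[[0.2,0,0.005,0.02,0,0,0],[0.2,0,0.005,0.04,0,0,0],[0.2,0,0.005,0.06,0,0,0],[0.2,0,0.005,0.08,0,0,0],[0.2,0,0.005,0.09,0,0,0]])

```text
time: 8.42
position: [0.5422, -0.0203, 0.0654]
tool_rot: [-2.021, -2.405, -0.007]
ft_force: [-0.2, 0.1, -2.5]
grip_width: 0.314
grip_force: 44.9
```

jog_arm(commands=[[0.2,-0.04,0.013,0,0,0,0.04],[0.2,-0.08,0.025,0,0,0,0.08],[0.2,-0.12,0.04,0,0,0,0.12],[0.2,-0.16,0.053,0,0,0,0.17],[0.2,-0.18,0.055,0,0,0,0.17]])

```text
time: 8.83
position: [0.4485, 0.0082, 0.0631]
tool_rot: [-1.907, -2.491, -0.003]
ft_force: [0.6, -0.1, -1.6]
grip_width: 0.317
grip_force: 44.9
```

Run:
```python
from h import *
c=save("top","t4"); d=save("side","s4")
plan((.448,.010,.0446),15)
cc=load("t3"); print("blade t3",pix2w(cc,[(295,168.8)],.04))
a=c[0][130:255,190:390,::-1]
b=d[0][125:265,240:400,::-1]
cv2.imwrite("pics/m4.png",np.hstack([cv2.resize(a,(480,300),interpolation=2),cv2.resize(b,(320,280),interpolation=2)[:280].copy() if 0 else cv2.resize(b,(320,300),interpolation=2)]))
```

```text
t8.9 pos [0.4497 0.0073 0.0633] yaw 15.0 q7 0.22 shift [-0.0033  0.0053 -0.0374] turn [-0.0085 -0.0027 -0.0004]
blade t3 [[0.51274866 0.16678848 0.04      ]]
```

View pics/m4.png

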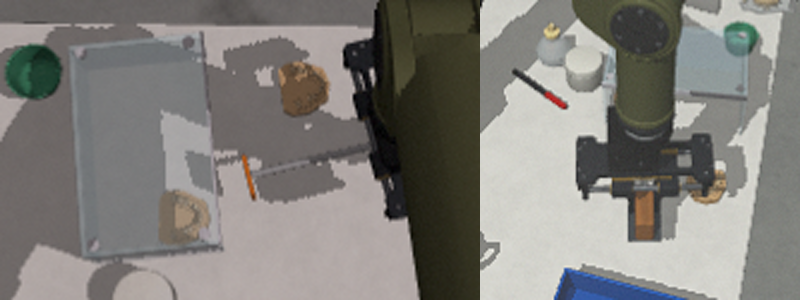

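Blade lifted at crop (250,176), in line with B at (183,215); A rests at (303,88). I lower to the insertion height and slide in over B.

jog_arm(commands=[[0.2,-0.002,0.002,-0.01,-0.008,-0.003,0],[0.2,-0.003,0.005,-0.02,-0.008,-0.003,0],[0.2,-0.003,0.005,-0.03,-0.008,-0.003,0],[0.2,-0.003,0.005,-0.037,-0.008,-0.003,0],[0.2,-0.003,0.005,-0.037,-0.008,-0.003,0]])

```text
time: 9.35
position: [0.449, 0.009, 0.0434]
tool_rot: [-1.913, -2.492, 0.004]
ft_force: [0.7, 0.4, -1.4]
grip_width: 0.322
grip_force: 44.9
```

jog_arm(commands=[[0.2,-0.004,0.015,0,0,0,0],[0.2,-0.009,0.035,0,0,0,0],[0.2,-0.015,0.055,0,0,0,0],[0.2,-0.019,0.07,0,0,0,0],[0.2,-0.019,0.07,0,0,0,0]])

```text
time: 9.77
position: [0.4396, 0.0465, 0.0446]
tool_rot: [1.909, 2.494, 0.0]
ft_force: [0.2, 0.2, -2.3]
grip_width: 0.316
grip_force: 44.9
```

Run:
```python
from h import *
c=save("top","t5"); d=save("side","s5")
plan((.412,.145,.0446),15)
print(ctrl.get_state()["ft_force"])
a=c[0][130:255,190:390,::-1]
b=d[0][150:230,290:390,::-1]
cv2.imwrite("pics/m5.png",np.hstack([cv2.resize(a,(420,300),interpolation=2),cv2.resize(b,(375,300),interpolation=2)]))
```

```text
t9.9 pos [0.4401 0.0446 0.0447] yaw 15.0 q7 0.13 shift [-5.620e-02  2.008e-01 -2.000e-04] turn [ 0.0019  0.0016 -0.0014]
[-0.26705167  0.0139745  -1.74688537]
```

View pics/m5.png

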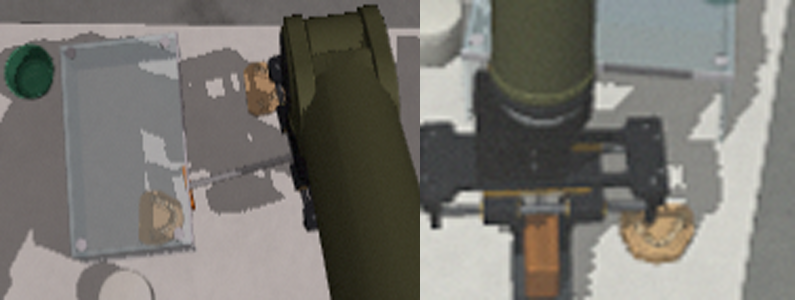

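Blade is right at the opening, aligned with B, heights as planned. Continue in slow steps.

jog_arm(commands=[[0.2,-0.005,0.015,0,0,0,0],[0.2,-0.01,0.035,0,0,0,0],[0.2,-0.015,0.055,0,0,0,0],[0.2,-0.02,0.075,0,0,0,0],[0.2,-0.027,0.1,0,0,0,0]])

```text
time: 10.28
position: [0.4264, 0.0946, 0.0447]
tool_rot: [1.914, 2.49, -0.001]
ft_force: [0.8, 0.1, -1.9]
grip_width: 0.319
grip_force: 44.9
```

jog_arm(commands=[[0.2,-0.006,0.025,0,0,0,0],[0.2,-0.012,0.05,0,0,0,0],[0.2,-0.019,0.075,0,0,0,0],[0.2,-0.028,0.1,0,0,0,0],[0.2,-0.028,0.1,0,0,0,0]])

```text
time: 10.7
position: [0.4115, 0.1471, 0.0446]
tool_rot: [1.909, 2.495, 0.0]
ft_force: [-0.7, 0.5, -2.3]
grip_width: 0.315
grip_force: 44.9
```

Run:
```python
from h import *
c=save("top","t6"); d=save("wrist","w6")
plan((.412,.145,.0131),15)
print(ctrl.get_state()["ft_force"])
a=c[0][130:255,190:390,::-1]
cv2.imwrite("pics/m6.png",np.hstack([cv2.resize(a,(480,300),interpolation=2),d[0][:300,160:480,::-1]]))
```

```text
t10.8 pos [0.4124 0.1445 0.0446] yaw 15.0 q7 -0.12 shift [-0.0007  0.001  -0.063 ] turn [ 0.0023  0.001  -0.0016]
[-0.81199122 -0.19828219 -2.282936  ]
```

View pics/m6.png

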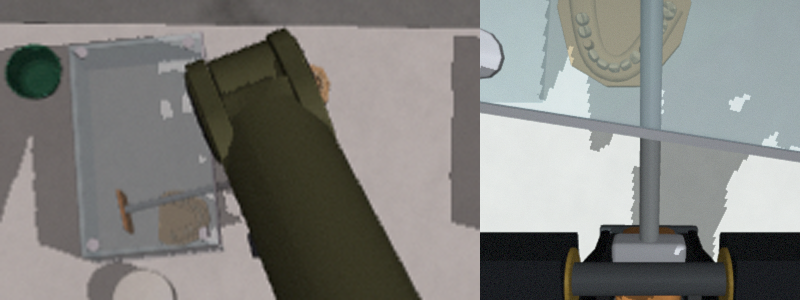

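Blade is behind B (crop (125,212), B's back edge at x≈158) with no contact. Lower and pull out, drifting toward +x.

jog_arm(commands=[[0.2,-0.005,0,-0.015,0,0,0],[0.2,-0.01,0,-0.03,0,0,0],[0.2,-0.01,0,-0.045,0,0,0],[0.2,-0.01,0,-0.06,0,0,0],[0.2,-0.01,0,-0.062,0,0,0]])

```text
time: 11.22
position: [0.4071, 0.1438, 0.0124]
tool_rot: [1.914, 2.491, -0.003]
ft_force: [-1.6, -1.3, 3.7]
grip_width: 0.317
grip_force: 44.9
```

jog_arm(commands=[[0.2,0.005,-0.015,0,0,0,0],[0.2,0.012,-0.03,0,0,0,0],[0.2,0.019,-0.045,0,0,0,0],[0.2,0.026,-0.06,0,0,0,0],[0.2,0.033,-0.075,0,0,0,0]])

```text
time: 11.63
position: [0.4244, 0.1059, 0.0137]
tool_rot: [1.913, 2.491, -0.0]
ft_force: [-0.6, 0.5, -1.8]
grip_width: 0.315
grip_force: 44.9
```

jog_arm(commands=[[0.2,0.007,-0.015,0,0,0,0],[0.2,0.015,-0.03,0,0,0,0],[0.2,0.022,-0.045,0,0,0,0],[0.2,0.03,-0.06,0,0,0,0],[0.2,0.037,-0.08,0,0,0,0]])

```text
time: 12.05
position: [0.4429, 0.0666, 0.0136]
tool_rot: [1.911, 2.492, -0.0]
ft_force: [1.0, 0.5, -2.6]
grip_width: 0.319
grip_force: 44.9
```

jog_arm(commands=[[0.2,0.007,-0.015,0,0,0,0],[0.2,0.015,-0.03,0,0,0,0],[0.2,0.022,-0.045,0,0,0,0],[0.2,0.03,-0.06,0,0,0,0],[0.2,0.037,-0.08,0,0,0,0]])

```text
time: 12.47
position: [0.4614, 0.0267, 0.0136]
tool_rot: [1.911, 2.492, -0.0]
ft_force: [0.0, 1.1, -2.5]
grip_width: 0.316
grip_force: 44.9
```

jog_arm(commands=[[0.2,0.01,-0.02,0,0,0,0],[0.2,0.02,-0.04,0,0,0,0],[0.2,0.027,-0.055,0,0,0,0],[0.2,0.027,-0.055,0,0,0,0],[0.2,0.027,-0.055,0,0,0,0]])

```text
time: 12.88
position: [0.4745, -0.001, 0.0135]
tool_rot: [1.914, 2.49, -0.001]
ft_force: [-0.4, 0.5, -2.2]
grip_width: 0.319
grip_force: 44.9
```

Run:
```python
from h import *
c=save("top","t7"); d=save("wrist","w7")
plan((.412,.145,.0131),15)
print(ctrl.get_state()["ft_force"])
a=c[0][130:255,190:390,::-1]
cv2.imwrite("pics/m7.png",np.hstack([cv2.resize(a,(480,300),interpolation=2),d[0][:300,160:480,::-1]]))
```

```text
t13.0 pos [ 4.741e-01 -1.000e-04  1.350e-02] yaw 15.0 q7 0.30 shift [-0.1243  0.2903 -0.0007] turn [ 0.0012  0.     -0.0004]
[-0.13920102  0.19383902 -2.07458347]
```

View pics/m7.png

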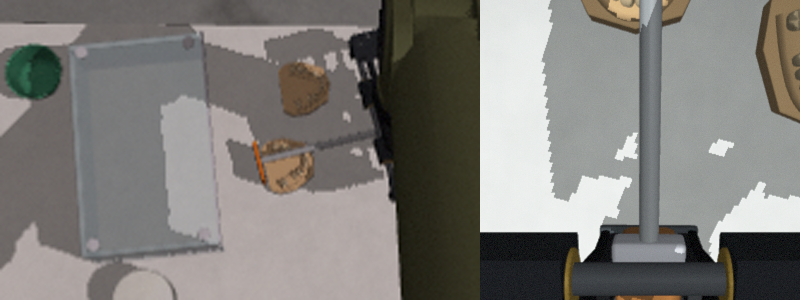

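Both models are out (A crop (303,88), B (288,165)). Lift the hook over them and set it aside, swinging the blade toward the robot.

jog_arm(commands=[[0.2,-0.001,0.004,0.01,0,0,0],[0.2,-0.001,0.004,0.04,0,0,0],[0.2,-0.001,0.004,0.07,0,0,0],[0.2,-0.001,0.004,0.1,0,0,0],[0.2,-0.001,0.004,0.12,0,0,0]])

```text
time: 13.4
position: [0.4744, 0.0022, 0.0753]
tool_rot: [1.91, 2.492, 0.002]
ft_force: [-0.1, 0.6, -1.5]
grip_width: 0.315
grip_force: 44.9
```

jog_arm(commands=[[0.2,-0.005,-0.02,0,0,0,0.1],[0.2,-0.01,-0.04,0,0,0,0.25],[0.2,-0.02,-0.05,0,0,0,0.4],[0.2,-0.03,-0.06,0,0,0,0.55],[0.2,-0.038,-0.06,0,0,0,0.7]])

```text
time: 13.82
position: [0.4543, -0.0293, 0.0737]
tool_rot: [1.422, 2.8, -0.001]
ft_force: [-0.4, 1.0, -1.9]
grip_width: 0.318
grip_force: 44.9
```

jog_arm(commands=[[0.2,0,0,0,0,0,0.15],[0.2,0,0,0,0,0,0.3],[0.2,0,0,0,0,0,0.45],[0.2,0,0,0,0,0,0.6],[0.2,0,0,0,0,0,0.7]])

```text
time: 14.23
position: [0.4547, -0.0281, 0.0738]
tool_rot: [0.886, 3.013, 0.0]
ft_force: [-0.7, -0.5, -1.5]
grip_width: 0.32
grip_force: 44.9
```

jog_arm(commands=[[0.2,0,0,0,0,0,0.15],[0.2,0,0,0,0,0,0.3],[0.2,0,0,0,0,0,0.45],[0.2,0,0,0,0,0,0.6],[0.2,0,0,0,0,0,0.6]])

```text
time: 14.65
position: [0.4547, -0.0281, 0.0737]
tool_rot: [0.406, 3.114, 0.0]
ft_force: [-0.3, 0.0, -1.6]
grip_width: 0.319
grip_force: 44.9
```

Run:
```python
from h import *
plan((.455,-.03,.0135),75); print(ctrl.get_state()["ft_force"])
```

```text
t14.7 pos [ 0.4547 -0.0281  0.0737] yaw 75.1 q7 1.34 shift [ 0.0005 -0.0037 -0.1204] turn [-0.0002  0.0018 -0.0046]
[-0.2554739   0.00673863 -1.60927606]
```

jog_arm(commands=[[0.2,0,0,-0.04,0,0,0],[0.2,0,0,-0.07,0,0,0],[0.2,0,0,-0.1,0,0,0],[0.2,0,0,-0.115,0,0,0],[0.2,0,0,-0.12,0,0,0]])

```text
time: 15.07
position: [0.4537, -0.0284, 0.0125]
tool_rot: [-0.412, -3.113, 0.001]
ft_force: [-0.8, -0.0, 0.9]
grip_width: 0.322
grip_force: 44.9
```

jog_arm(commands=[[0.2,0,0,-0.001,0,0,0],[0.4,0,0,-0.001,0,0,0],[0.5,0,0,-0.001,0,0,0],[0.6,0,0,-0.001,0,0,0],[0.6,0,0,-0.001,0,0,0]])

```text
time: 15.48
position: [0.4557, -0.0285, 0.0139]
tool_rot: [0.41, 3.112, 0.001]
ft_force: [1.0, -0.4, 0.3]
grip_width: 0.537
grip_force: 0.0
```

jog_arm(commands=[[0.6,0,0,0,0,0,0],[0.6,0,0,0,0,0,0],[0.6,0,0,0.01,0,0,0],[0.6,0,0,0.05,0,0,0],[0.6,0,0,0.1,0,0,0]])

```text
time: 15.9
position: [0.4531, -0.0288, 0.0625]
tool_rot: [-0.41, -3.112, 0.002]
ft_force: [0.2, 1.6, 0.5]
grip_width: 0.599
grip_force: 0.0
```

jog_arm(commands=[[1,0,0,0.08,0,0,0],[1,0,0,0.16,0,0,0],[1,0,0,0.24,0,0,0],[1,0,0,0.32,0,0,0],[1,0,0,0.34,0,0,0]])

```text
time: 16.32
position: [0.458, -0.0287, 0.2401]
tool_rot: [0.41, 3.103, 0.005]
ft_force: [0.6, -0.5, 0.6]
grip_width: 0.891
grip_force: 0.0
```

jog_arm(commands=[[1,0,0.03,0.02,0,0,-0.2],[1,0,0.06,0.04,0,0,-0.4],[1,0.01,0.08,0.06,0,0,-0.6],[1,0.02,0.1,0.08,0,0,-0.8],[1,0.02,0.13,0.1,0,0,-1]])

```text
time: 16.73
position: [0.4653, 0.0359, 0.2836]
tool_rot: [1.212, 2.897, -0.001]
ft_force: [-0.3, -0.8, 0.7]
grip_width: 0.997
grip_force: 0.0
```

jog_arm(commands=[[1,0,0,0,0,0,-0.2],[1,0,0,0,0,0,-0.4],[1,0,0,0,0,0,-0.6],[1,0,0,0,0,0,-0.8],[1,0,0,0,0,0,-1]])

```text
time: 17.15
position: [0.4647, 0.0363, 0.283]
tool_rot: [1.919, 2.486, -0.001]
ft_force: [-0.1, -0.2, 0.1]
grip_width: 1.002
grip_force: 0.0
```

jog_arm(commands=[[1,0,0,0,0,0,-0.2],[1,0,0,0,0,0,-0.4],[1,0,0,0,0,0,-0.5],[1,0,0,0,0,0,-0.5],[1,0,0,0,0,0,-0.5]])

```text
time: 17.57
position: [0.4648, 0.0363, 0.283]
tool_rot: [2.22, 2.222, -0.001]
ft_force: [0.4, -0.1, -0.3]
grip_width: 0.999
grip_force: 0.0
```

```bash
cat >> h.py <<'E'
from scipy.optimize import minimize
WEDGE=np.array([(-29,-24),(-20,-32),(0,-32),(18,-24),(29,-9),(29,9),(18,24),(0,32),(-20,32),(-29,24)])/1000.
def sil(c,polys):
    m=np.zeros(c[0].shape[:2],np.uint8)
    for P in polys: cv2.fillConvexPoly(m,cv2.convexHull((w2pix(c,P)*16).astype(np.int32)),255,cv2.LINE_AA,4)
    return m/255.
def xy(P,x,y,a,z): 
    r=R.from_euler("z",a).as_matrix()[:2,:2]; return np.c_[P[:,:2]@r.T+[x,y],np.full(len(P),z)]
def tan(c):
    h=cv2.cvtColor(np.ascontiguousarray(c[0]),cv2.COLOR_RGB2HSV); return cv2.inRange(h,(8,60,60),(28,200,255))
def blue(c):
    h=cv2.cvtColor(np.ascontiguousarray(c[0]),cv2.COLOR_RGB2HSV); return cv2.inRange(h,(105,150,20),(128,255,255))
def fit(cams,masks,model,x0,step):
    f=lambda p:sum(1-np.minimum(a,b).sum()/np.maximum(a,b).sum() for a,b in((sil(c,model(p)),m) for c,m in zip(cams,masks)))
    b=minimize(f,x0,method="Nelder-Mead",options=dict(initial_simplex=np.vstack([x0]+[np.array(x0)+np.eye(len(x0))[i]*step[i] for i in range(len(x0))]),xatol=1e-4,fatol=1e-4,maxiter=600)); return b.x,b.fun
def casemodel(p):
    x,y,a,l=p; B=np.array([(sx*.0625,sy*.115) for sx in(-1,1) for sy in(-1,1)])
    box=np.r_[xy(B,x,y,a,0),xy(B,x,y,a,.05)]
    pts=np.array([(.0625-d*np.cos(l)+o*np.sin(l),sy*.115,.05+d*np.sin(l)+o*np.cos(l)) for d in(0,.125) for o in(0,.008) for sy in(-1,1)])
    lid=np.c_[xy(pts,x,y,a,0)[:,:2],pts[:,2]]
    return box,lid
E
python3 - <<'E'
from h import *
save("wrist","w8");save("top","t8");save("side","s8")
plan((.46,.04,.29),0)
c=load("top0");s=load("side0")
ms=[]
for i in(c,s):
    n,l,st,_=cv2.connectedComponentsWithStats(cv2.morphologyEx(blue(i),cv2.MORPH_CLOSE,np.ones((5,5))))
    for k in range(1,n):
        if st[k,4]>200: print(st[k])
    k=max(range(1,n),key=lambda k:st[k,4] if st[k,0]>240 else 0); ms.append((l==k)*1.)
p,f=fit([c,s],ms,casemodel,[.467,-.167,-1.57,2.45],[.01,.01,.05,.1]);print("case",p.round(4),f)
for j in(0,1):
    print(fit([[c,s][j]],[ms[j]],casemodel,list(p),[.01,.01,.05,.1]))
for n in("w8","t8","s8"):
    t=tan(load(n)); _,l,st,ce=cv2.connectedComponentsWithStats(t)
    print(n,[(st[k].tolist(),ce[k].round().tolist()) for k in range(1,len(st)) if st[k,4]>80])
E
```

```text
t17.7 pos [0.4648 0.0364 0.283 ] yaw 0.0 q7 -0.17 shift [-0.0097  0.0072  0.0139] turn [ 0.0018  0.0002 -0.0015]
[   0  124   60   59 2327]
[ 392  140   96   88 7694]
[ 188    0   49  136 3003]
[ 249  250  112   92 6186]
case [ 0.4712 -0.1757 -1.6096  2.4671] 0.13102969320297664
(array([ 0.47198764, -0.17599883, -1.60992371,  2.35218076]), np.float64(0.04273198851212212))
(array([ 0.46931224, -0.17663714, -1.60842244,  2.4586624 ]), np.float64(0.0774333864964194))
w8 [([302, 28, 58, 59, 2586], [332.0, 57.0]), ([354, 75, 56, 54, 2378], [383.0, 101.0]), ([313, 201, 49, 40, 1324], [337.0, 221.0]), ([109, 248, 36, 63, 951], [122.0, 279.0]), ([516, 248, 33, 64, 480], [538.0, 284.0]), ([206, 309, 35, 33, 734], [225.0, 326.0]), ([298, 322, 342, 20, 4766], [480.0, 333.0])]
t8 [([0, 50, 154, 9, 1109], [75.0, 54.0]), ([208, 51, 81, 8, 608], [248.0, 55.0]), ([429, 55, 80, 9, 546], [467.0, 59.0]), ([342, 57, 128, 323, 11178], [410.0, 212.0]), ([560, 59, 13, 7, 82], [566.0, 62.0]), ([161, 139, 7, 19, 89], [164.0, 149.0]), ([306, 156, 22, 22, 384], [316.0, 166.0]), ([288, 176, 23, 23, 389], [299.0, 186.0]), ([225, 277, 11, 11, 93], [230.0, 282.0]), ([333, 317, 60, 40, 489], [368.0, 330.0]), ([317, 373, 13, 15, 86], [323.0, 379.0]), ([437, 391, 39, 9, 160], [460.0, 396.0])]
s8 [([364, 0, 40, 16, 400], [380.0, 6.0]), ([412, 0, 22, 21, 406], [423.0, 10.0]), ([577, 53, 53, 65, 815], [603.0, 85.0]), ([616, 128, 24, 27, 261], [629.0, 137.0]), ([621, 160, 19, 17, 194], [631.0, 168.0]), ([329, 190, 19, 16, 243], [338.0, 197.0]), ([343, 204, 20, 16, 262], [353.0, 211.0]), ([609, 221, 31, 112, 1506], [629.0, 259.0]), ([317, 232, 21, 20, 266], [327.0, 241.0]), ([252, 273, 18, 17, 196], [261.0, 281.0])]
```

Run:
```python
from h import *
cs=[load(n) for n in("w8","t8","s8")]
def comp(c,uv):
    _,l=cv2.connectedComponents(cv2.morphologyEx(tan(c),cv2.MORPH_CLOSE,np.ones((7,7)))); u,v=map(int,uv)
    w=l[v-6:v+7,u-6:u+7].ravel(); m=(l==np.bincount(w[w>0]).argmax()).astype(np.uint8)
    h=np.zeros_like(m); cv2.drawContours(h,cv2.findContours(m,0,2)[0],-1,1,-1); return h*1.
mod=lambda p:[np.r_[xy(WEDGE,*p,0),xy(WEDGE,*p,.012),xy(WEDGE*.8,*p,.022)]]
for name,uvs in(("A",[(383,101),(316,166),(353,211)]),("B",[(332,57),(299,186),(338,197)])):
    ms=[comp(c,uv) for c,uv in zip(cs,uvs)]
    x,y,_=pix2w(cs[0],[uvs[0]],.012)[0]
    for sel in([0],[0,1]):
        best=min((fit([cs[i] for i in sel],[ms[i] for i in sel],mod,[x,y,a],[.01,.01,.3]) for a in np.arange(0,6.28,.785)),key=lambda r:r[1])
        p=best[0]; d=p[:2]-[.4398,.2825]; print(name,sel,p[:2].round(4),np.degrees(p[2]).round(1)%360,round(best[1],3),"x_r",d@[-.116,.993])
```

```text
A [0] [0.5278 0.1066] 278.9 0.54 x_r -0.18485697433663167
A [0, 1] [0.5275 0.1067] 276.1 1.079 x_r -0.18472820992612043
B [0] [0.4695 0.1537] 284.4 0.501 x_r -0.1313329237075688
B [0, 1] [0.4703 0.1535] 284.1 1.038 x_r -0.13164121325008651
```

```bash
cat >> h.py <<'E'
def comp(c,uv):
    _,l=cv2.connectedComponents(tan(c),connectivity=4); u,v=map(int,uv)
    w=l[v-8:v+9,u-8:u+9].ravel(); m=(l==np.bincount(w[w>0]).argmax()).astype(np.uint8)
    h=np.zeros_like(m); cv2.drawContours(h,cv2.findContours(m,0,2)[0],-1,1,-1); return h*1.
def mfit(cs,uvs):
    mod=lambda p:[np.r_[xy(WEDGE,*p,0),xy(WEDGE,*p,.012),xy(WEDGE*.8,*p,.022)]]
    ms=[comp(c,uv) for c,uv in zip(cs,uvs)]; x,y,_=pix2w(cs[0],[uvs[0]],.012)[0]
    b=min((fit(cs,ms,mod,[x,y,a],[.01,.01,.3]) for a in np.arange(0,6.28,.785)),key=lambda r:r[1])
    p=b[0]; d=p[:2]-[.4398,.2825]; print(p[:2].round(4),np.degrees(p[2]).round(1)%360,round(b[1],3),"x_r",(d@[-.116,.993]).round(3)); return p
E
python3 - <<'E'
from h import *
w,t=load("w8"),load("t8")
for uv in((383,101),(316,166)),((332,57),(299,186)):
    mfit([w],[uv[0]]); mfit([w,t],uv)
cv2.imwrite("pics/w8c.png",cv2.resize(w[0][0:260,220:480,::-1],None,fx=2,fy=2))
E
```

```text
[0.5283 0.1063] 279.6 0.073 x_r -0.185
[0.5288 0.1062] 278.7 0.207 x_r -0.185
[0.4693 0.1537] 283.8 0.069 x_r -0.131
[0.4695 0.1537] 284.3 0.205 x_r -0.131
```

View pics/w8c.png

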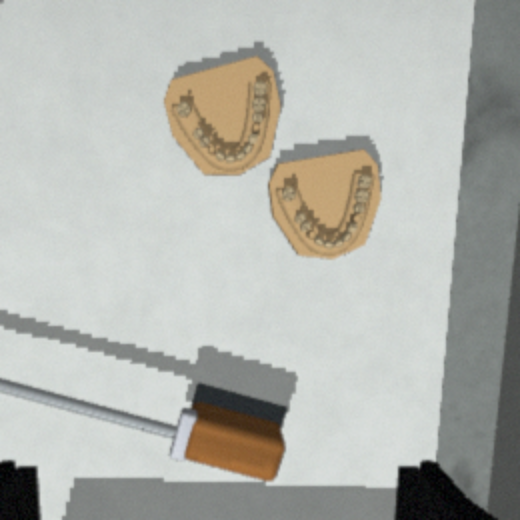

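Final check picture: both models stand upright with noses toward the robot's right; B at about (0.469,0.154), A at (0.528,0.106); the hook stands at the bottom. B lies close to the riser, so I'll pick it with the tool leaning 20° away from the riser.

```bash
cat >> h.py <<'E'
def plant(p,ang,tilt=0):
    s=ctrl.get_state(); r0=R.from_rotvec(s["tool_rot"])
    t=np.degrees((R.from_euler("x",tilt,degrees=True)*Rdown(ang)*r0.inv()).as_rotvec())/30
    print("t%.1f pos"%s["time"],s["position"].round(4),"q",s["joint_positions"].round(2),"shift",((np.array(p)-s["position"])/.5).round(4),"turn",t.round(4))
E
python3 - <<'E'
from h import *
print(np.array(ctrl.get_image("wrist")["mount"]).round(3).tolist())
plant((.467,.121,.12),13,20)
E
```

```text
[[0.001, -0.967, -0.255, 0.07], [1.0, 0.001, 0.0, -0.001], [0.0, -0.255, 0.967, -0.161], [0.0, 0.0, 0.0, 1.0]]
t17.8 pos [0.4649 0.0364 0.2831] q [-0.46 -0.11  0.3   1.8   0.03  1.45 -0.17] shift [ 0.0042  0.1692 -0.3261] turn [ 0.6657 -0.0749  0.4279]
```

jog_arm(commands=[[1,0,0.02,-0.04,0.1,-0.01,0.06],[1,0,0.05,-0.09,0.25,-0.03,0.15],[1,0.002,0.08,-0.15,0.4,-0.045,0.25],[1,0.004,0.12,-0.22,0.55,-0.06,0.35],[1,0.004,0.15,-0.28,0.666,-0.075,0.428]])

```text
time: 18.18
position: [0.4671, 0.1118, 0.142]
tool_rot: [-1.801, -2.268, -0.406]
ft_force: [0.3, 0.5, -0.7]
grip_width: 0.999
grip_force: 0.0
```

jog_arm(commands=[[1,0,0.01,-0.03,0,0,0],[1,0,0.019,-0.046,0,0,0],[1,0,0.019,-0.046,0,0,0],[1,0,0.019,-0.046,0,0,0],[1,0,0.019,-0.046,0,0,0]])

```text
time: 18.6
position: [0.4682, 0.1211, 0.1218]
tool_rot: [-1.804, -2.269, -0.403]
ft_force: [-0.2, -1.1, 0.2]
grip_width: 1.004
grip_force: 0.0
```

Run:
```python
from h import *
w=save("wrist","w9"); plant((.467,.162,.007),14,20)
_,l,st,ce=cv2.connectedComponentsWithStats(tan(w)); print([(st[k].tolist(),ce[k].round().tolist()) for k in range(1,len(st)) if st[k,4]>300])
```

```text
t18.6 pos [0.4683 0.121  0.1219] q [-0.45  0.03  0.41  2.05 -0.41  1.08  0.39] shift [-0.0026  0.0819 -0.2298] turn [-0.0015 -0.0054  0.0321]
[([288, 167, 79, 73, 4795], [327.0, 200.0]), ([348, 239, 71, 24, 1535], [383.0, 251.0]), ([109, 248, 35, 63, 784], [121.0, 278.0]), ([530, 249, 18, 62, 334], [542.0, 280.0]), ([357, 295, 60, 20, 875], [386.0, 303.0]), ([298, 322, 342, 19, 4615], [478.0, 333.0])]
```

Run:
```python
from h import *
mfit([load("w9")],[(327,195)])
```

```text
[0.4693 0.1535] 284.5 0.06 x_r -0.132
```

jog_arm(commands=[[1,0,0.015,-0.04,0,0,0.03],[1,-0.001,0.03,-0.085,0,-0.005,0.03],[1,-0.002,0.046,-0.13,0,-0.005,0.03],[1,-0.002,0.06,-0.17,0,-0.005,0.03],[1,-0.002,0.07,-0.195,0,-0.005,0.03]])

```text
time: 19.07
position: [0.4659, 0.1566, 0.0221]
tool_rot: [-1.785, -2.282, -0.4]
ft_force: [-0.3, -0.5, -0.5]
grip_width: 0.998
grip_force: 0.0
```

jog_arm(commands=[[1,0,0.005,-0.014,0,0,0],[1,0,0.009,-0.025,0,0,0],[1,0,0.012,-0.034,0,0,0],[1,0,0.012,-0.035,0,0,0],[1,0,0.012,-0.035,0,0,0]])

```text
time: 19.48
position: [0.467, 0.1617, 0.0069]
tool_rot: [-1.786, -2.281, -0.403]
ft_force: [-2.8, -2.7, 8.0]
grip_width: 1.003
grip_force: 3.7
```

jog_arm(commands=[[0.9,0,0,0,0,0,0],[0.8,0,0,0,0,0,0],[0.7,0,0,0,0,0,0],[0.6,0,0,0,0,0,0],[0.6,0,0,0,0,0,0]], grip_force=25)

```text
time: 19.9
position: [0.4667, 0.1621, 0.0064]
tool_rot: [-1.786, -2.281, -0.403]
ft_force: [-3.3, -1.7, 5.8]
grip_width: 0.724
grip_force: 25.6
```

jog_arm(commands=[[0.6,0,0,0,0,0,0],[0.6,0,0,0,0,0,0],[0.6,0,0,0,0,0,0],[0.6,0,0,0,0,0,0],[0.6,0,0,0,0,0,0]])

```text
time: 20.32
position: [0.4667, 0.1621, 0.0064]
tool_rot: [-1.786, -2.281, -0.402]
ft_force: [-2.4, -0.2, 7.0]
grip_width: 0.72
grip_force: 25.6
```

jog_arm(commands=[[0.6,0,0,0.005,0,0,0],[0.6,0,-0.005,0.02,0,0,0],[0.6,0,-0.01,0.04,0,0,0],[0.6,0,-0.02,0.07,0,0,0],[0.6,0,-0.04,0.1,0,0,0]])

```text
time: 20.73
position: [0.4658, 0.1422, 0.0562]
tool_rot: [-1.785, -2.282, -0.4]
ft_force: [-0.1, 0.6, -1.1]
grip_width: 0.724
grip_force: 25.0
```

jog_arm(commands=[[0.6,0,-0.03,0.04,0,0,0],[0.6,0,-0.06,0.08,0,0,0],[0.6,0,-0.09,0.12,0,0,0],[0.6,0,-0.12,0.15,0,0,0],[0.6,0,-0.15,0.18,0,0,0]])

```text
time: 21.15
position: [0.4664, 0.0655, 0.1472]
tool_rot: [-1.788, -2.282, -0.402]
ft_force: [-0.0, 0.7, -2.5]
grip_width: 0.721
grip_force: 25.0
```

Run:
```python
from h import *
a,b=.0,0
c,s=np.cos(-1.6096),np.sin(-1.6096)
for y in(.052,-.052): print("slot",np.array([.471,-.176])+[-s*y,c*y], )
plant((.42,-.176,.15),-2,0); w=save("wrist","w10"); print(ctrl.get_state()["grip_width"],ctrl.get_state()["ft_force"])
_,l,st,ce=cv2.connectedComponentsWithStats(tan(w)); print([(st[k].tolist(),ce[k].round().tolist()) for k in range(1,len(st)) if st[k,4]>300])
```

```text
slot [ 0.52296086 -0.17801728]
slot [ 0.41903914 -0.17398272]
t21.1 pos [0.4664 0.0655 0.1472] q [-0.39  0.    0.47  2.02 -0.38  1.18  0.48] shift [-0.0928 -0.483   0.0056] turn [-0.6626  0.0915 -0.5231]
0.7250008182327354 [ 1.25848385 -2.40550853  0.85884505]
[([261, 178, 170, 85, 9494], [349.0, 226.0]), ([164, 248, 28, 63, 897], [175.0, 279.0]), ([477, 248, 17, 63, 378], [487.0, 280.0]), ([238, 295, 402, 47, 9133], [410.0, 325.0])]
```

jog_arm(commands=[[0.6,-0.01,-0.05,0,0,0,-0.08],[0.6,-0.02,-0.1,0,0,0,-0.16],[0.6,-0.03,-0.15,0,0,0,-0.24],[0.6,-0.04,-0.2,0,0,0,-0.32],[0.6,-0.05,-0.25,0,0,0,-0.4]])

```text
time: 21.62
position: [0.4406, -0.0595, 0.1456]
tool_rot: [-2.036, -2.098, -0.436]
ft_force: [0.3, -0.0, -1.2]
grip_width: 0.72
grip_force: 25.0
```

jog_arm(commands=[[0.6,-0.01,-0.05,0,0,0,-0.08],[0.6,-0.02,-0.1,0,0,0,-0.15],[0.6,-0.03,-0.15,0,0,0,-0.15],[0.6,-0.039,-0.187,0,0,0,-0.15],[0.6,-0.039,-0.187,0,0,0,-0.15]])

```text
time: 22.03
position: [0.4207, -0.1565, 0.1456]
tool_rot: [-2.13, -2.021, -0.446]
ft_force: [-0.1, 0.1, -1.4]
grip_width: 0.722
grip_force: 25.0
```

Run:
```python
from h import *
s=ctrl.get_state(); m=R.from_rotvec(s["tool_rot"]).as_matrix(); print(s["position"],m.round(3).tolist(),s["ft_force"],s["grip_width"])
print(((np.array([.4215,-.153,.0125])-s["position"])/.5).round(4)); save("side","s11")
```

```text
[ 0.42067123 -0.15648441  0.14556689] [[0.036, 0.995, 0.098], [0.943, -0.066, 0.325], [0.33, 0.081, -0.941]] [-0.06468532  0.13038591 -1.40715486] 0.7218995174365963
[ 0.0017  0.007  -0.2661]
```

jog_arm(commands=[[0.6,0,0.002,-0.04,0,0,0],[0.6,0.001,0.005,-0.08,0,0,0],[0.6,0.002,0.007,-0.12,0,0,0],[0.6,0.002,0.007,-0.16,0,0,0],[0.6,0.002,0.007,-0.2,0,0,0]])

```text
time: 22.5
position: [0.4229, -0.1467, 0.0445]
tool_rot: [-2.118, -2.027, -0.448]
ft_force: [0.3, 1.1, -1.3]
grip_width: 0.719
grip_force: 25.0
```

jog_arm(commands=[[0.6,0,0,-0.015,0,0,0],[0.6,0,0,-0.03,0,0,0],[0.6,0,0,-0.045,0,0,0],[0.6,0,0,-0.055,0,0,0],[0.6,0,0,-0.062,0,0,0]])

```text
time: 22.92
position: [0.4228, -0.148, 0.0141]
tool_rot: [-2.12, -2.026, -0.447]
ft_force: [1.2, 0.1, -2.5]
grip_width: 0.724
grip_force: 25.0
```

jog_arm(commands=[[0.6,0,-0.004,-0.002,0,0,0],[0.6,0,-0.006,-0.003,0,0,0],[0.75,0,-0.006,-0.003,0,0,0],[0.8,0,-0.006,-0.003,0,0,0],[0.85,0,-0.006,-0.003,0,0,0]])

```text
time: 23.33
position: [0.4229, -0.1513, 0.0131]
tool_rot: [-2.121, -2.026, -0.448]
ft_force: [-0.2, -0.2, -0.3]
grip_width: 0.808
grip_force: 0.0
```

jog_arm(commands=[[0.85,0,0,0,0,0,0],[0.85,0,0,0,0,0,0],[0.85,0,-0.006,0.02,0,0,0],[0.85,0,-0.014,0.04,0,0,0],[0.85,0,-0.03,0.08,0,0,0]])

```text
time: 23.75
position: [0.4213, -0.1653, 0.0525]
tool_rot: [-2.118, -2.024, -0.444]
ft_force: [0.5, 0.5, -0.0]
grip_width: 0.854
grip_force: 0.0
```

jog_arm(commands=[[1,0,0.04,0.08,-0.15,0,0],[1,0.02,0.1,0.15,-0.35,0.03,0.08],[1,0.06,0.18,0.2,-0.55,0.06,0.16],[1,0.1,0.25,0.25,-0.66,0.09,0.25],[1,0.1,0.3,0.27,-0.66,0.09,0.32]])

```text
time: 24.17
position: [0.466, -0.039, 0.1744]
tool_rot: [2.053, 2.348, 0.023]
ft_force: [1.3, 1.3, 0.6]
grip_width: 0.992
grip_force: 0.0
```

Run:
```python
from h import *
plant((.5285,.04,.25),9.3); t=save("top","t12"); s=save("side","s12"); w=save("wrist","w12")
for n,c in(("t",t),("s",s),("w",w)):
    _,l,st,ce=cv2.connectedComponentsWithStats(tan(c)); print(n,[(st[k].tolist(),ce[k].round().tolist()) for k in range(1,len(st)) if st[k,4]>(60 if n!="w" else 400)])
```

```text
t24.2 pos [ 0.466  -0.039   0.1744] q [-0.45 -0.08  0.46  1.99  0.04  1.2   0.12] shift [0.125  0.1581 0.1511] turn [0.0062 0.051  0.0543]
t [([0, 50, 154, 9, 1106], [75.0, 54.0]), ([208, 51, 81, 8, 612], [248.0, 55.0]), ([429, 55, 80, 9, 541], [467.0, 59.0]), ([560, 59, 13, 7, 83], [566.0, 62.0]), ([388, 103, 86, 256, 5744], [435.0, 220.0]), ([161, 139, 7, 20, 96], [164.0, 149.0]), ([306, 156, 21, 22, 382], [316.0, 166.0]), ([360, 172, 10, 21, 123], [365.0, 183.0]), ([225, 277, 11, 11, 92], [230.0, 282.0]), ([333, 317, 63, 50, 515], [370.0, 333.0]), ([317, 373, 13, 15, 81], [323.0, 379.0]), ([449, 374, 29, 24, 277], [463.0, 383.0])]
s [([364, 0, 41, 16, 404], [380.0, 6.0]), ([412, 0, 22, 21, 405], [423.0, 10.0]), ([577, 52, 53, 66, 813], [603.0, 85.0]), ([376, 116, 14, 11, 96], [382.0, 122.0]), ([616, 128, 24, 27, 262], [629.0, 137.0]), ([621, 160, 19, 17, 193], [631.0, 167.0]), ([345, 204, 18, 16, 223], [354.0, 212.0]), ([271, 209, 10, 18, 77], [275.0, 218.0]), ([609, 221, 31, 112, 1510], [629.0, 259.0]), ([317, 232, 21, 20, 271], [327.0, 241.0]), ([290, 266, 22, 21, 359], [300.0, 276.0]), ([252, 273, 18, 17, 196], [261.0, 281.0])]
w [([378, 0, 78, 65, 4196], [415.0, 28.0]), ([297, 155, 70, 57, 2383], [332.0, 184.0]), ([109, 248, 37, 63, 1122], [123.0, 279.0]), ([515, 248, 33, 64, 503], [537.0, 286.0]), ([231, 295, 62, 28, 1314], [261.0, 306.0]), ([297, 322, 343, 20, 4840], [480.0, 333.0])]
```

B is in the case (side px (300,276)); A is unchanged. Next: pick A.

jog_arm(commands=[[1,0.02,0.06,0,0.006,0.05,0.054],[1,0.05,0.13,0,0.006,0.05,0.054],[1,0.08,0.2,-0.02,0.006,0.05,0.054],[1,0.1,0.26,-0.05,0.006,0.05,0.054],[1,0.122,0.31,-0.08,0.006,0.05,0.054]])

```text
time: 24.73
position: [0.5257, 0.1121, 0.1304]
tool_rot: [-2.041, -2.38, 0.002]
ft_force: [-0.5, -0.5, -0.2]
grip_width: 1.002
grip_force: 0.0
```

jog_arm(commands=[[1,0,0,-0.02,0,0,0],[1,0,0,-0.03,0,0,0],[1,0,0,-0.03,0,0,0],[1,0,0,-0.03,0,0,0],[1,0,0,-0.03,0,0,0]])

```text
time: 25.15
position: [0.5254, 0.1098, 0.1164]
tool_rot: [-2.043, -2.38, 0.001]
ft_force: [-0.4, 0.7, 0.3]
grip_width: 1.004
grip_force: 0.0
```

Run:
```python
from h import *
plant((.5269,.1162,.004),9.3); w=save("wrist","w13")
_,l,st,ce=cv2.connectedComponentsWithStats(tan(w)); print([(st[k].tolist(),ce[k].round().tolist()) for k in range(1,len(st)) if st[k,4]>400])
```

```text
t25.1 pos [0.5254 0.1098 0.1164] q [-0.58  0.17  0.35  1.87 -0.07  1.12 -0.04] shift [ 0.0031  0.0128 -0.2248] turn [-0.0053 -0.0089  0.0196]
[([292, 164, 83, 75, 5191], [333.0, 198.0]), ([109, 248, 30, 63, 599], [118.0, 279.0]), ([298, 323, 342, 18, 3814], [463.0, 333.0])]
```

Run:
```python
from h import *
mfit([load("w13")],[(333,190)])
```

```text
[0.5284 0.1061] 278.8 0.062 x_r -0.185
```

jog_arm(commands=[[1,0.001,0.004,-0.04,-0.005,-0.009,0.02],[1,0.002,0.008,-0.08,-0.005,-0.009,0.02],[1,0.003,0.012,-0.1,-0.005,-0.009,0.02],[1,0.003,0.012,-0.12,-0.005,-0.009,0.02],[1,0.003,0.012,-0.12,-0.005,-0.009,0.02]])

```text
time: 25.62
position: [0.5253, 0.1172, 0.054]
tool_rot: [-2.029, -2.396, 0.005]
ft_force: [-1.0, 0.3, -0.2]
grip_width: 1.002
grip_force: 0.0
```

jog_arm(commands=[[1,0.002,-0.001,-0.03,0,0,0],[1,0.002,-0.002,-0.06,0,0,0],[1,0.002,-0.002,-0.08,0,0,0],[1,0.002,-0.002,-0.095,0,0,0],[1,0.002,-0.002,-0.099,0,0,0]])

```text
time: 26.03
position: [0.5269, 0.1166, 0.0051]
tool_rot: [-2.029, -2.397, 0.003]
ft_force: [-0.2, -0.4, 0.7]
grip_width: 1.0
grip_force: 0.0
```

jog_arm(commands=[[0.9,0,0,0,0,0,0],[0.8,0,0,0,0,0,0],[0.7,0,0,0,0,0,0],[0.6,0,0,0,0,0,0],[0.6,0,0,0,0,0,0]], grip_force=25)

```text
time: 26.45
position: [0.5278, 0.117, 0.0065]
tool_rot: [-2.029, -2.397, -0.0]
ft_force: [-0.6, -0.6, 1.8]
grip_width: 0.722
grip_force: 25.0
```

jog_arm(commands=[[0.6,0,0,0,0,0,0],[0.6,0,0,0,0,0,0],[0.6,0,0,0,0,0,0],[0.6,0,0,0,0,0,0],[0.6,0,0,0,0,0,0]])

```text
time: 26.87
position: [0.5278, 0.117, 0.0065]
tool_rot: [-2.029, -2.397, -0.0]
ft_force: [0.3, -0.5, 5.0]
grip_width: 0.724
grip_force: 25.0
```

jog_arm(commands=[[0.6,0,0,0.01,0,0,0],[0.6,0,0,0.04,0,0,0],[0.6,0,0,0.09,0,0,0],[0.6,0,-0.01,0.15,0,0,0],[0.6,0,-0.02,0.22,0,0,0]])

```text
time: 27.28
position: [0.5255, 0.1065, 0.1153]
tool_rot: [-2.027, -2.396, 0.007]
ft_force: [1.0, 0.2, -1.3]
grip_width: 0.724
grip_force: 25.0
```

jog_arm(commands=[[0.6,0,-0.05,0,0,0,-0.08],[0.6,0,-0.11,0.01,0,0,-0.16],[0.6,0,-0.17,0.02,0,0,-0.24],[0.6,0,-0.23,0.02,0,0,-0.32],[0.6,0,-0.28,0.02,0,0,-0.39]])

```text
time: 27.7
position: [0.5268, -0.0361, 0.1258]
tool_rot: [-2.268, -2.173, 0.002]
ft_force: [-0.8, -0.4, -1.2]
grip_width: 0.721
grip_force: 25.0
```

jog_arm(commands=[[0.6,0,-0.06,0,0,0,0],[0.6,0,-0.12,0,0,0,0],[0.6,0,-0.18,0,0,0,0],[0.6,0,-0.23,0,0,0,0],[0.6,0,-0.24,0,0,0,0]])

```text
time: 28.12
position: [0.5257, -0.1597, 0.1256]
tool_rot: [2.271, 2.169, -0.005]
ft_force: [-0.6, -0.5, -1.4]
grip_width: 0.723
grip_force: 25.0
```

jog_arm(commands=[[0.6,0,0,0,0,0,0],[0.6,0,0,0,0,0,0],[0.6,0,0,0,0,0,0],[0.6,0,0,0,0,0,0],[0.6,0,0,0,0,0,0]])

```text
time: 28.53
position: [0.5276, -0.1517, 0.1258]
tool_rot: [-2.26, -2.18, 0.001]
ft_force: [0.3, -0.5, -1.4]
grip_width: 0.725
grip_force: 25.0
```

Run:
```python
from h import *
plant((.5255,-.157,.0125),-2.2); print(ctrl.get_state()["ft_force"])
```

```text
t28.5 pos [ 0.5276 -0.1517  0.1258] q [-0.27  0.19  0.57  1.84 -0.11  1.14  0.29] shift [-0.0042 -0.0107 -0.2266] turn [-0.0015 -0.0025 -0.0046]
[ 0.33974217 -0.52611416 -1.39306797]
```

jog_arm(commands=[[0.6,-0.001,-0.003,-0.04,0,0,0],[0.6,-0.002,-0.005,-0.08,0,0,0],[0.6,-0.004,-0.008,-0.11,0,0,0],[0.6,-0.004,-0.01,-0.14,0,0,0],[0.6,-0.004,-0.01,-0.165,0,0,0]])

```text
time: 28.95
position: [0.5251, -0.1574, 0.0423]
tool_rot: [-2.261, -2.179, 0.002]
ft_force: [1.0, 0.3, -1.4]
grip_width: 0.725
grip_force: 25.0
```

jog_arm(commands=[[0.6,0,0,-0.015,0,0,0],[0.6,0,0,-0.03,0,0,0],[0.6,0,0,-0.045,0,0,0],[0.6,0,0,-0.055,0,0,0],[0.6,0,0,-0.058,0,0,0]])

```text
time: 29.37
position: [0.5252, -0.158, 0.0138]
tool_rot: [-2.262, -2.178, 0.002]
ft_force: [-0.0, -0.2, -1.3]
grip_width: 0.722
grip_force: 25.0
```

Run:
```python
from h import *
plant((.5255,-.157,.0125),-2.2); print(ctrl.get_state()["ft_force"])
```

```text
t29.4 pos [ 0.5252 -0.158   0.0138] q [-0.22  0.34  0.54  1.94 -0.22  0.92  0.38] shift [ 0.0007  0.002  -0.0025] turn [-0.0007 -0.0037 -0.0006]
[-0.03501504 -0.19357106 -1.2686697 ]
```

Release and rise, then check both models in the case.

jog_arm(commands=[[0.6,0,0,-0.003,0,0,0],[0.75,0,0,-0.003,0,0,0],[0.8,0,0,-0.003,0,0,0],[0.84,0,0,-0.003,0,0,0],[0.84,0,0,-0.003,0,0,0]])

```text
time: 29.78
position: [0.5259, -0.1583, 0.0134]
tool_rot: [-2.263, -2.178, -0.0]
ft_force: [-0.1, -0.0, -0.5]
grip_width: 0.823
grip_force: 0.0
```

jog_arm(commands=[[0.84,0,0,0,0,0,0],[0.84,0,0,0.02,0,0,0],[0.84,0,0,0.06,0,0,0],[0.84,0,0,0.12,0,0,0],[0.84,0,0,0.2,0,0,0]])

```text
time: 30.2
position: [0.5233, -0.1579, 0.1125]
tool_rot: [-2.261, -2.175, 0.006]
ft_force: [0.7, -0.4, -0.0]
grip_width: 0.839
grip_force: 0.0
```

jog_arm(commands=[[0.84,-0.02,0.06,0.06,0,0,0],[0.84,-0.04,0.14,0.12,0,0,0],[0.84,-0.06,0.22,0.18,0,0,0],[0.84,-0.08,0.3,0.24,0,0,0],[0.84,-0.1,0.38,0.3,0,0,0]])

```text
time: 30.62
position: [0.4823, 0.002, 0.2422]
tool_rot: [-2.265, -2.177, -0.001]
ft_force: [1.3, -0.4, 0.6]
grip_width: 0.844
grip_force: 0.0
```

Run:
```python
from h import *
t=save("top","t14"); s=save("side","s14"); plant((.47,.04,.3),0)
for n,c in(("t",t),("s",s)):
    _,l,st,ce=cv2.connectedComponentsWithStats(tan(c)); print(n,[(st[k].tolist(),ce[k].round().tolist()) for k in range(1,len(st)) if st[k,4]>60 and 230<ce[k][0]<470 and ce[k][1]>130])
a=t[0][130:255,330:490,::-1]; b=s[0][190:350,225:400,::-1]
cv2.imwrite("pics/m14.png",np.hstack([cv2.resize(a,(400,312),interpolation=2),cv2.resize(b,(341,312),interpolation=2)]))
```

```text
t30.7 pos [0.4844 0.0075 0.245 ] q [-0.5  -0.07  0.42  1.83  0.02  1.36 -0.12] shift [-0.0288  0.0651  0.11  ] turn [-0.0096  0.0128  0.0556]
t [([366, 64, 104, 291, 8793], [421.0, 200.0]), ([225, 277, 11, 11, 92], [230.0, 282.0]), ([339, 317, 57, 46, 498], [371.0, 333.0]), ([438, 368, 38, 32, 760], [457.0, 385.0]), ([317, 373, 13, 15, 81], [323.0, 379.0])]
s [([307, 157, 33, 7, 65], [321.0, 159.0]), ([271, 209, 10, 18, 76], [275.0, 218.0]), ([317, 232, 21, 20, 269], [327.0, 242.0]), ([290, 266, 22, 21, 356], [300.0, 276.0]), ([252, 273, 18, 17, 197], [260.0, 281.0]), ([324, 276, 24, 22, 387], [335.0, 287.0])]
```

Run:
```python
from h import *
s=load("s14")
mod=lambda p:[np.r_[xy(WEDGE,*p,.005),xy(WEDGE,*p,.017),xy(WEDGE*.8,*p,.027)]]
for uv in((300,276),(335,287)):
    m=comp(s,uv); x,y,_=pix2w(s,[uv],.017)[0]; p,f=fit([s],[m],mod,[x,y,-1.6],[.01,.01,.2])
    d=p[:2]-[.471,-.176]; a=-1.6096; print(p.round(3),round(f,3),"case xy",(d@[np.cos(a),np.sin(a)]).round(3),(d@[-np.sin(a),np.cos(a)]).round(3))
```

```text
[ 0.422 -0.159 -1.608] 0.195 case xy -0.015 -0.05
[ 0.527 -0.168 -1.499] 0.173 case xy -0.01 0.055
```

jog_arm(commands=[[0,0.01,-0.04,0.02,0,0,0],[0,0.02,-0.1,0.05,0,0,0],[0,0.03,-0.17,0.07,0,0,0],[0,0.035,-0.24,0.08,0,0,0],[0,0.04,-0.3,0.08,0,0,0]])

```text
time: 31.13
position: [0.5032, -0.1526, 0.2819]
tool_rot: [2.264, 2.175, 0.001]
ft_force: [0.2, -0.8, -0.4]
grip_width: 0.544
grip_force: 0.0
```

jog_arm(commands=[[0,0.01,-0.06,0,0,0,0],[0,0.02,-0.12,0,0,0,0],[0,0.03,-0.18,0,0,0,0],[0,0.04,-0.24,0,0,0,0],[0,0.05,-0.3,0,0,0,0]])

```text
time: 31.55
position: [0.5276, -0.3011, 0.2803]
tool_rot: [-2.264, -2.178, 0.001]
ft_force: [1.1, 1.0, 0.3]
grip_width: 0.168
grip_force: 0.0
```

jog_arm(commands=[[0,0.01,-0.06,0,0,0,0],[0,0.01,-0.12,0,0,0,0],[0,0.01,-0.18,0,0,0,0],[0,0.01,-0.23,0,0,0,0],[0,0.01,-0.24,0,0,0,0]])

```text
time: 31.97
position: [0.5298, -0.4249, 0.2796]
tool_rot: [-2.271, -2.17, 0.009]
ft_force: [-1.6, 1.0, -0.7]
grip_width: 0.009
grip_force: 0.0
```

Run:
```python
from h import *
plant((.535,-.41,.105),-2.2); c=load("top0")
for z in(0,.05,.1,.2): print(z,pix2w(c,[(490,300),(487,232)],z)[:,:2].round(3).tolist())
```

```text
t32.0 pos [ 0.5298 -0.4249  0.2796] q [ 0.11  0.44  0.76  1.3  -0.29  1.52  0.79] shift [ 0.0104  0.0298 -0.3491] turn [ 0.0073 -0.0076  0.0134]
0 [[0.154, -0.38], [0.344, -0.383]]
0.05 [[0.156, -0.359], [0.339, -0.362]]
0.1 [[0.159, -0.339], [0.333, -0.341]]
0.2 [[0.165, -0.297], [0.322, -0.299]]
```

Both models lie inside the case with margin. Next: go down behind the lid.

jog_arm(commands=[[0,0.002,0,-0.06,0,0,0],[0,0.004,0,-0.13,0,0,0],[0,0.006,0,-0.2,0,0,0],[0,0.01,0,-0.27,0,0,0],[0,0.01,0,-0.31,0,0,0]])

```text
time: 32.38
position: [0.5369, -0.4168, 0.1208]
tool_rot: [-2.259, -2.175, 0.002]
ft_force: [-0.8, 1.1, 0.6]
grip_width: 0.006
grip_force: 0.0
```

jog_arm(commands=[[0,0,0.01,-0.03,0,0,0],[0,0,0.02,-0.035,0,0,0],[0,0,0.03,-0.035,0,0,0],[0,0,0.03,-0.035,0,0,0],[0,0,0.03,-0.035,0,0,0]])

```text
time: 32.8
position: [0.5392, -0.404, 0.1093]
tool_rot: [2.261, 2.178, 0.001]
ft_force: [-0.4, -0.1, 0.8]
grip_width: 0.001
grip_force: 0.0
```

Run:
```python
from h import *
plant((.535,-.35,.105),-2.2); print(ctrl.get_state()["ft_force"])
```

```text
t32.8 pos [ 0.5392 -0.404   0.1093] q [ 0.08  0.52  0.71  1.55 -0.35  1.21  0.81] shift [-0.0085  0.1081 -0.0087] turn [ 0.002   0.0028 -0.0023]
[-0.40249819 -0.10151826  0.75094905]
```

jog_arm(commands=[[0,0,0.025,0,0,0,0],[0,0,0.05,0,0,0,0],[0,0,0.075,0,0,0,0],[0,0,0.1,0,0,0,0],[0,0,0.125,0,0,0,0]])

```text
time: 33.22
position: [0.5388, -0.3506, 0.1116]
tool_rot: [2.254, 2.164, -0.014]
ft_force: [-0.4, -27.8, 15.7]
grip_width: 0.008
grip_force: 14.2
```

jog_arm(commands=[[0,0,0.025,0.005,0,0,0],[0,0,0.05,0.01,0,0,0],[0,0,0.075,0.015,0,0,0],[0,0,0.1,0.025,0,0,0],[0,0,0.12,0.035,0,0,0]])

```text
time: 33.63
position: [0.5395, -0.2852, 0.1292]
tool_rot: [2.262, 2.168, 0.001]
ft_force: [0.7, -1.4, 1.2]
grip_width: 0.003
grip_force: 1.1
```

Run:
```python
from h import *
plant((.535,-.26,.135),-2.2); print(ctrl.get_state()["ft_force"])
c=save("side","s15"); t=save("top","t15"); x0=[.4705,-.1762,-1.6095]
b=blue(c); b[:,:240]=0
f=lambda l:-(np.minimum(sil(c,casemodel(x0+[l])),b/255.).sum()/np.maximum(sil(c,casemodel(x0+[l])),b/255.).sum())
L=np.arange(.0,2.7,.1); v=[f(l) for l in L]; print("lid",L[np.argmin(v)],min(v))
```

```text
t33.6 pos [ 0.5395 -0.2852  0.1292] q [-0.15  0.35  0.72  1.7  -0.25  1.18  0.59] shift [-0.0089  0.0505  0.0115] turn [0.0105 0.0124 0.0075]
[ 0.69892745 -1.43000998  1.23561789]
lid 1.8 -0.17122469925363235
```

jog_arm(commands=[[0,0,0.015,0.005,0,0,0],[0,0,0.03,0.01,0,0,0],[0,0,0.045,0.015,0,0,0],[0,0,0.06,0.02,0,0,0],[0,0,0.075,0.02,0,0,0]])

```text
time: 34.15
position: [0.5377, -0.2432, 0.1346]
tool_rot: [-2.262, -2.178, 0.003]
ft_force: [-0.5, -2.3, -1.1]
grip_width: 0.004
grip_force: 0.9
```

jog_arm(commands=[[0,0,0.02,0,0,0,0],[0,0,0.04,0,0,0,0],[0,0,0.06,0,0,0,0],[0,0,0.08,0,0,0,0],[0,0,0.1,0,0,0,0]])

```text
time: 34.57
position: [0.5381, -0.1925, 0.1349]
tool_rot: [-2.262, -2.178, 0.001]
ft_force: [0.3, -1.3, 0.3]
grip_width: 0.007
grip_force: 0.5
```

Run:
```python
from h import *
plant((.535,-.15,.10),-2.2); print(ctrl.get_state()["ft_force"])
```

```text
t34.6 pos [ 0.5381 -0.1925  0.1349] q [-0.31  0.25  0.7   1.78 -0.18  1.17  0.41] shift [-0.0062  0.0851 -0.0697] turn [-0.0013 -0.0023 -0.0011]
[ 0.25352187 -1.32183462  0.26356343]
```

jog_arm(commands=[[0,0,0.025,-0.006,0,0,0],[0,0,0.045,-0.014,0,0,0],[0,0,0.06,-0.026,0,0,0],[0,0,0.075,-0.043,0,0,0],[0,0,0.089,-0.063,0,0,0]])

```text
time: 34.98
position: [0.5385, -0.1485, 0.1029]
tool_rot: [-2.263, -2.178, -0.0]
ft_force: [0.2, -0.1, 1.4]
grip_width: 0.006
grip_force: 0.4
```

jog_arm(commands=[[0,0,0.008,-0.016,0,0,0],[0,0,0.014,-0.034,0,0,0],[0,0,0.02,-0.051,0,0,0],[0,0,0.023,-0.066,0,0,0],[0,0,0.025,-0.082,0,0,0]])

```text
time: 35.4
position: [0.5379, -0.1367, 0.0614]
tool_rot: [-2.263, -2.177, 0.001]
ft_force: [-0.2, -0.0, 1.0]
grip_width: 0.002
grip_force: 0.3
```

Run:
```python
from h import *
plant((.535,-.134,.055),-2.2); print(ctrl.get_state()["ft_force"])
```

```text
t35.4 pos [ 0.5379 -0.1367  0.0614] q [-0.37  0.3   0.65  1.89 -0.21  1.02  0.34] shift [-0.0058  0.0054 -0.0128] turn [-0.0009 -0.0034  0.0002]
[-0.203285   -0.04841465  0.99657636]
```

Nearly shut; press down gently until force builds.

jog_arm(commands=[[0,0,0,-0.004,0,0,0],[0,0,0,-0.008,0,0,0],[0,0,0,-0.01,0,0,0],[0,0,0,-0.012,0,0,0],[0,0,0,-0.012,0,0,0]])

```text
time: 35.82
position: [0.5372, -0.1366, 0.0586]
tool_rot: [-2.261, -2.174, 0.001]
ft_force: [-9.2, 3.3, 20.4]
grip_width: 0.006
grip_force: 10.3
```

jog_arm(commands=[[0,0,0,0.02,0,0,0],[0,0,0.01,0.08,0,0,0],[0,0,0.03,0.16,0,0,0],[0,0,0.06,0.24,0,0,0],[0,0,0.1,0.3,0,0,0]])

```text
time: 36.23
position: [0.5385, -0.0892, 0.2095]
tool_rot: [2.267, 2.172, 0.001]
ft_force: [1.1, 0.2, -0.2]
grip_width: 0.005
grip_force: 0.0
```

jog_arm(commands=[[0,0,0.07,0.05,0,0,0],[0,0,0.15,0.1,0,0,0],[0,0,0.22,0.12,0,0,0],[0,0,0.3,0.12,0,0,0],[0,0,0.38,0.12,0,0,0]])

```text
time: 36.65
position: [0.5388, 0.1046, 0.2682]
tool_rot: [2.265, 2.177, 0.005]
ft_force: [0.9, 1.1, -0.5]
grip_width: 0.004
grip_force: 0.0
```

jog_arm(commands=[[0,0,0.08,0,0,0,0],[0,0,0.15,0,0,0,0],[0,0,0.15,0,0,0,0],[0,0,0.15,0,0,0,0],[0,0,0.15,0,0,0,0]])

```text
time: 37.07
position: [0.5384, 0.1769, 0.2662]
tool_rot: [2.265, 2.177, -0.002]
ft_force: [-0.0, -0.6, -0.5]
grip_width: 0.006
grip_force: 0.0
```

Run:
```python
from h import *
s=save("side","s16"); t=save("top","t16"); x0=[.4705,-.1762,-1.6095]
b=blue(s)/255.; b[:,:240]=0; b[:240]=0
L=np.arange(0,.6,.04); v=[np.minimum(m,b).sum()/np.maximum(m,b).sum() for m in (sil(s,casemodel(x0+[l])) for l in L)]; print(np.round(v,3))
st=ctrl.get_state(); print(st["position"],st["ft_force"])
a=cv2.resize(s[0][180:340,220:390,::-1],(425,400),interpolation=2); c=cv2.resize(t[0][125:275,300:450,::-1],(375,400)[::1] if 0 else (375,400),interpolation=2)
cv2.imwrite("pics/m16.png",np.hstack([a,c]))
```

```text
[0.891 0.881 0.868 0.857 0.847 0.838 0.83  0.824 0.819 0.814 0.81  0.807
 0.806 0.806 0.805]
[0.53864069 0.17586913 0.2665383 ] [-0.16881896 -0.37059621  0.30373147]
```

View pics/m16.png

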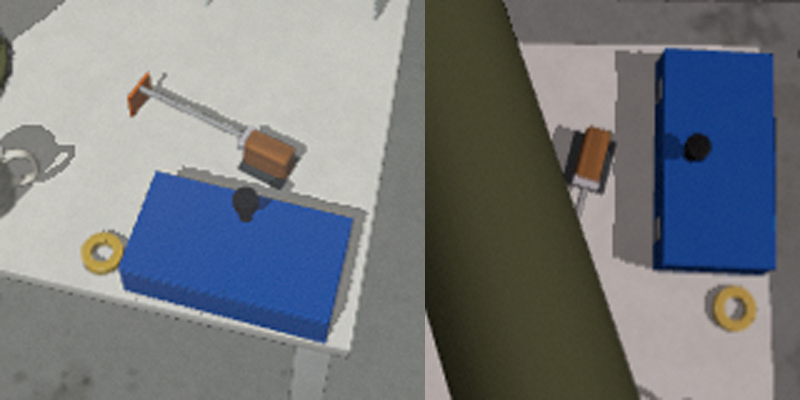

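The lid is fully shut (best silhouette match at 0 rad). The hook stands on the desk clear of the riser, the tape hasn't moved, and the arm touches nothing. Handing in.

```bash
python3 -c "
from bench import ctrl
print(ctrl.close_job())"
```

```text
the job is handed in; nothing more can be done
None
```

The job is handed in, with no verdict returned: both models that were present were raked out with the hook and lie in the closed case, the hook stands on the desk clear of the riser, and I steered clear of the bowl, pot and tape roll (only the tape was re-checked at the end).

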